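Locate a starter bracket in its fixture and snap the toggle clamp over

ROBOT

A 6-joint arm with a two-finger parallel gripper is mounted at the origin on the work surface. World frame = base frame: x ahead of the robot, y to its left, z up, the work surface at z = 0. Lengths are in mm, angles in rad, forces in N, time in s.
With the tool pointing down it reaches from about 350 to 925 mm from the base axis. Payload 6.4 kg.
Tool frame: the origin (TCP) lies midway between the tips of the shut fingers; the grasp point (between the pads) lies 19 mm behind it; z points along the fingers, x is the direction in which the jaws open and shut, and the axes are right-handed (so a half turn about z gives the same grasp; the last joint's range is limited). The gripper opens to 85 mm and grips with 20 to 120 N. Pads are 22 mm wide; open, the fingers measure 114 mm over their backs; the gripper's body (76 mm by 85 mm) begins 54 mm behind the grasp point. The pads swing forward as they close: fully open they stand 13 mm farther back than shut.
Start: joints at [-1.375, 0.245, 1.558, -0, 1.339, -0.174], TCP at [234.934, -606.069, 208.39] pointing down, gripper open.
Joint ranges: [-3.13, 3.13], [-1.02, 2.26], [0.13, 2.54], [-0.95, 4.09], [0.21, 2.88], [-2.74, 2.74]. Speed limits (rad/s): [2.57, 2.57, 3.14, 3.14, 3.14, 3.14].

INTERFACE

Orientations are given as a unit quaternion [x, y, z, w].
In Python, from bench import bot gives the robot as it stands.
- The arm moves only by the tool step_arm, never from a script. Its argument "increments" is a list of rows, each an object of numbers: "wx", "wy", "wz": the turn, a rotation vector about the tool's x, y, z in degrees; "dx", "dy", "dz": the shift along the tool's x, y, z in m; "hand": the finger opening in m, from 0 to 0.0854. A call has 1 to 20 rows; each row shifts and turns the commanded pose from where the row before left it, along the tool's axes as they then stand; what a row does not reach is not made up. A row lasts 1/12 s, in which the tool goes at most 41.7 mm and 7.16 degrees, less where a joint would pass 70% of its speed; a pose out of reach is approached as far as the arm can. A call with a gripper value outside its range is refused whole. The fingers move at their own pace and stop on an object; "squeeze" is the grip in N (left out, the last holds). Time passes only in rows, so rows that do not move let the fingers close. It gives the time, the measured TCP pose, the force and the opening at its end, in the units of the state.
- bot.observe(): the state, without advancing time (a new reading comes with each control period).
- bot.grab_frame(name): name is "scene" or "top" or "wrist"; returns (picture, depth): 400x640x3 uint8, blue, green, red; 400x640 float32, mm along the optical axis (not along the pixel's ray), 0 where there is no reading.
- bot.camera_model(name): a dict with "fx", "fy", "cx", "cy" (pixels), "extrinsics" (4x4, takes a point from world to camera coordinates); the wrist camera has in their place "tool_from_camera" (4x4, takes a point from camera to tool coordinates, whose origin is the TCP and whose axes are the tool frame's). Camera axes: x right, y up, looking along -z (the intrinsics and any distortion apply to the point x, -y, -z); pixel columns grow to the right and rows downward; lengths in mm; the calibration is good to about 2 mm. The wrist camera is an equidistant fisheye: a pixel r from the principal point sees the ray r / f radians off the axis. A picture is of the moment at which its call begins: read the wrist's pose just before it. camera_model takes no time and is no camera call.
- bot.hand_in(): hands the job in, once; it reports no verdict.
The state is a dict: "time": time; "joints": joint angles; "qvel": joint speeds; "tau": joint torques, N m; "tool_pos": TCP position; "orientation": TCP orientation; "force": force on the tool from outside, world axes, zero at the start; "ft_torque": the same for the moment, N m; "grip_width": finger opening in mm.
Only numpy, scipy, OpenCV 4.12 (cv2) and the standard library are available. Lean on these libraries where they do the work, as an engineer would, in place of code of your own. Each camera call takes 0.05 s, during which the arm holds its last target. There are 200 camera calls.

TASK

Clamp the cast bracket ready for machining: push it back square against the two locating pins and along until it touches the stop screw, then push the red clamp handle over past its dead centre so that it snaps down and locks, holding the bracket there. Do it by feel and gently, without ramming the bracket or leaning hard on the handle, and leave the other things on the bench where they are.

Things in the scene. Friction and masses are not known exactly. Their poses are not given: they have to be found in the camera images.
- fixture: Clamping fixture fixed to the bench: steel plate 12 mm thick, x -118..105, y -140..95 (mm, its own axes). Origin: on the bench, under the line where the two pins touch the work, in the clamp's middle plane. +y from work to clamp, +x along the work to the stop screw, z up. The open clamp stands at x -22..22, y 5..99, up to z 125, its handle up to z 215; its spindle points to -y.
- pin_left (a point): Locating pin, 12 mm thick, 22 mm high, at fixture x -35: this point is on its work side (fixture y 0), half-way up the bracket.
- pin_right (a point): The other locating pin, the same, at fixture x +35, work side at y 0.
- stop_block (a point): Middle of the work side of the fixed stop block (26 x 30 x 30 mm), at fixture (75, -50, 26). A steel stop screw with a round head, 17 mm across, stands out of it towards -x along this line; its head ends 13 to 27 mm out, as it was last set and locked. The setting is not measured: find it by feel or by eye.
- bracket_center (a point): Loose cast-aluminium bracket, about 0.45 kg, 26 mm high, flat on the plate; slides at 1 to 5 N. Point: axis of its 56 mm bore, half-way up. In its axes: back face (goes to the pins) y +50, front face y -40, end face (goes to the screw) x +55, other end x -55 with a lug 44 wide to x -78. Starts 14 to 36 mm off the pins, up to 0.2 rad askew. Do not push it with over 30 N.
- handle_grip (a point): Middle of the red clamp grip, 16 x 16 x 74 mm. Its y axis runs along the handle to the free end, z is the side to push. Lift = angle of y above level: 1.1 to 1.45 rad at the start, 0 locked. Push it towards fixture +y, then down. On the way the grip goes through fixture (y, z) at lift: (74, 174) 1.4; (103, 170) 1.1; (125, 156) 0.8; (139, 132) 0.5; (145, 111) 0.3. It stays where it is left. Not over 30 N.
- handle_locked (a point): Fixed point: where the grip's middle lies once the handle is locked, at fixture (0, 151, 78), bar level, top 8 mm above. The rubber spindle tip meets the bracket's 22 mm land (between bore and pins) at a lift of about 0.38; from there the handle resists with up to 8 N at the grip, till dead centre at lift 0.11; then it snaps onto a solid stop by itself.
- cap_mid (a point): Red plastic cap, 38 mm across, 20 mm high, loose; its centre. Leave alone.
- socket_mid (a point): Steel impact socket standing up, 31 mm across, 50 mm high, loose; its centre. Leave alone.
- can_mid (a point): White and red spray can, 65 mm across, 194 mm high, loose, upright; this point 90 mm up. Leave alone.
- driver_grip (a point): Screwdriver with a yellow handle, 190 mm long, lying loose; middle of its handle. Leave alone.
Things that resemble listed ones, but are neither listed nor needed, are in the scene too. What is meant by the part that bears bracket_center is not yellow, and is the smaller of those in its own colour.

How it is judged (in metres and radians):
On the way, in this order (a step that is already met when the one before it is completed fails the run):
1. the bracket is square on both pins and touching the stop screw (within 1.5 mm) while the clamp is still open (y of bracket_center in the frame of fixture above -0.0515 m and x of stop_tip in the frame of bracket_center below 0.0565 m and angle between the x axis of bracket_center and the x axis of fixture, either way round below 0.025 rad and angle between handle_grip's own z axis and vertical above 0.5 rad), for 0.2 s.
2. the clamp handle has been pushed past dead centre and lies on its stop (angle between handle_grip's own z axis and vertical below 0.05 rad), for 0.2 s.
At the end, for the whole second after the job is handed in: The handle lies locked on its stop (lift below 0.05 rad) and still; the clamped bracket is within 2 mm of both locating pins and of the stop screw, and square to within 0.025 rad (y of bracket_center in the frame of fixture above -0.052 m and x of stop_tip in the frame of bracket_center below 0.057 m and angle between the x axis of bracket_center and the x axis of fixture, either way round below 0.025 rad and angle between handle_grip's own z axis and vertical below 0.05 rad and angular speed of clamp_handle below 0.1 rad/s); the robot touches nothing.
It fails at once if the bracket is rammed: pushed by the robot with more than 30 N (contact force between any of the fingers, the arm and bracket above 30 N).
It fails at once if the robot leans on the clamp handle with more than 30 N (contact force between any of the fingers, the arm and clamp_handle above 30 N).
It fails at once if a bystander (cap, socket, spray can, screwdriver) is shifted by more than 20 mm (distance of any of cap_mid, socket_mid, can_mid, driver_grip from where it was at the start of the episode above 0.02 m).
It also fails if it takes over 69 s, if anything falls off the work surface, if the arm or the gripper's body presses on something with over 40 N, if the wrist force passes 120 N, or if a joint passes its speed limit or range.

## Working session

There is one attempt and no reset: what is moved stays moved. The work goes in short steps, Python scripts to look and compute and a tool call to move; the robot and the scene stay as the last step left them, time stands still between calls to the robot, and variables do not carry over. Pictures are saved under pics/ and viewed, about 8 in all and at most 12, crops included, and the job is handed in when it is done.

Besides the shell and the picture viewer there is one more tool, called after ">>>" as name(argument=value, ...) on one line, values as JSON. step_arm: Moves the arm, as the interface text tells. Its arguments: {"type":"object","properties":{"increments":{"type":"array"},"squeeze":{"type":"number"}},"required":["increments"]}

```bash
mkdir -p pics; ls; python3 - <<'E'
from bench import bot
import cv2,numpy as np
s=bot.observe();print(s)
np.set_printoptions(suppress=True,precision=4)
for n in("scene","top"):
    im,d=bot.grab_frame(n);cv2.imwrite(f"pics/{n}0.png",im);np.save(f"pics/{n}0.npy",d);print(n,bot.camera_model(n))
print(bot.camera_model("wrist"))
E
```

```text
pics
{'time': 0.0, 'joints': array([-1.37511918e+00,  2.45855967e-01,  1.55903205e+00,  5.71647082e-06,
        1.33871945e+00, -1.74108163e-01]), 'qvel': array([ 8.95367740e-04, -8.29029720e-05,  3.09648430e-04, -2.39370015e-04,
        2.78182136e-04, -3.34425293e-05]), 'tau': array([ 1.63718487e-03, -4.29513431e+01, -3.26121426e+01, -5.90197851e-05,
        5.32879974e-03,  4.71170964e-06]), 'tool_pos': array([ 234.80010881, -605.44776125,  207.24389204]), 'orientation': array([ 8.25049287e-01, -5.65059872e-01, -7.18038884e-04, -7.06607279e-04]), 'force': array([-0.4077931 , -0.64880971, -0.39251681]), 'ft_torque': array([ 0.03619806, -0.07389116,  0.00416001]), 'grip_width': 85.52996571684572}
scene {'fx': 501.6238275898698, 'fy': 501.6238275898698, 'cx': 315.52942746016953, 'cy': 198.58917804266386, 'extrinsics': array([[   -0.7611,     0.6485,    -0.0118,   449.5862],
       [   -0.3896,    -0.4426,     0.8076,   120.4072],
       [    0.5185,     0.6193,     0.5896, -1387.6199],
       [    0.    ,     0.    ,     0.    ,     1.    ]])}
top {'fx': 368.27047560055104, 'fy': 368.27047560055104, 'cx': 321.2426782789952, 'cy': 198.230918720793, 'extrinsics': array([[   0.0027,   -1.    ,   -0.0047,  -32.0694],
       [   0.9781,    0.0016,    0.208 , -582.5217],
       [  -0.208 ,   -0.0052,    0.9781, -971.4995],
       [   0.    ,    0.    ,    0.    ,    1.    ]])}
{'fx': 309.70691628693146, 'fy': 309.70691628693146, 'cx': 319.8466988280491, 'cy': 201.29909226274359, 'tool_from_camera': array([[   1.    ,    0.0008,    0.0009,    0.2908],
       [   0.001 ,   -0.9638,   -0.2665,  -68.6982],
       [   0.0006,    0.2665,   -0.9638, -165.1376],
       [   0.    ,    0.    ,    0.    ,    1.    ]])}
```

View pics/scene0.png

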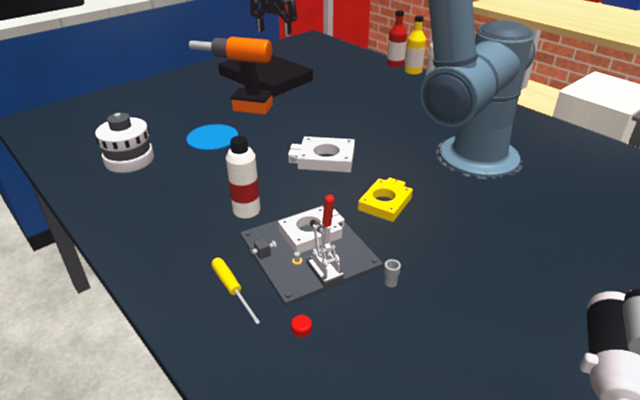

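View pics/top0.png

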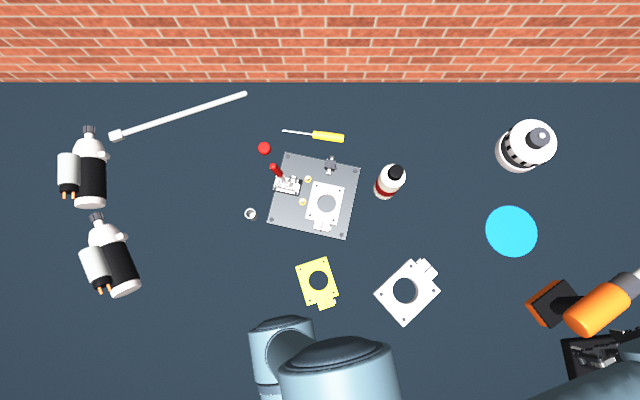

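```bash
cat > h.py <<'E'
import cv2,numpy as np
np.set_printoptions(suppress=True,precision=3)
from bench import bot
def ray(name,uv):
    c=bot.camera_model(name);T=np.linalg.inv(c["extrinsics"])
    uv=np.atleast_2d(np.float64(uv))
    d=np.c_[(uv[:,0]-c["cx"])/c["fx"],-(uv[:,1]-c["cy"])/c["fy"],-np.ones(len(uv))]
    return T[:3,3],d@T[:3,:3].T
def onz(name,uv,z):
    o,d=ray(name,uv);return o+d*((z-o[2])/d[:,2])[:,None]
def proj(name,p):
    c=bot.camera_model(name);E=c["extrinsics"];q=np.atleast_2d(p)@E[:3,:3].T+E[:3,3]
    return np.c_[c["cx"]+c["fx"]*q[:,0]/-q[:,2],c["cy"]-c["fy"]*q[:,1]/-q[:,2]]
E
python3 - <<'E'
from h import *
im=cv2.imread("pics/top0.png");d=np.load("pics/top0.npy")
cr=im[120:260,230:420];cv2.imwrite("pics/topcrop.png",cv2.resize(cr,None,fx=4,fy=4,interpolation=cv2.INTER_CUBIC))
for p in [(340,230),(285,215),(310,230),(325,190),(256,215),(350,190)]:
    print(p,im[p[1],p[0]],d[p[1],p[0]])
E
```

```text
(340, 230) [216 212 206] 1063.2327
(285, 215) [213 207 201] 1072.2742
(310, 230) [220 216 210] 1066.5107
(325, 190) [255 255 255] 1063.4458
(256, 215) [91 91 92] 1046.834
(350, 190) [196 189 182] 1085.0336
```

View pics/topcrop.png

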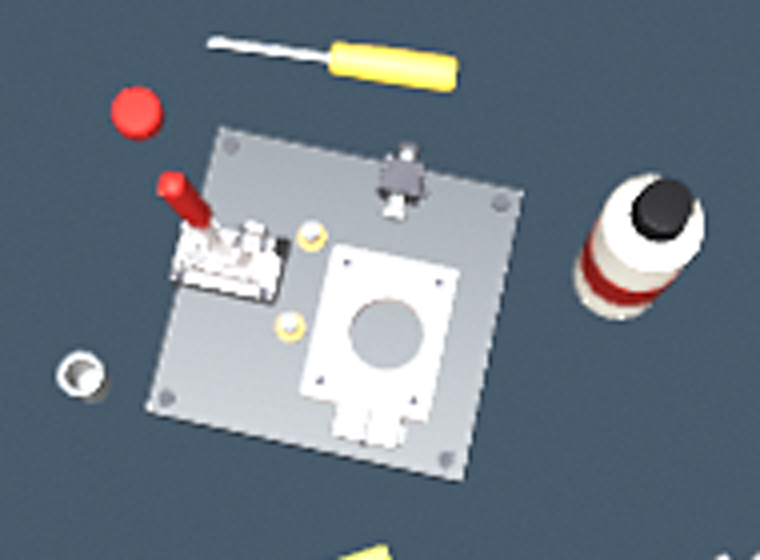

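```bash
python3 - <<'E'
from h import *
f=lambda l:np.array(l)/4+[230,120]-0.4
F=np.array([[105,95],[105,-140],[-118,-140],[-118,95]],float)
W=onz("top",f([(218,128),(523,190),(462,480),(148,410)]),12)[:,:2]
def fit(A,B):
    a=A-A.mean(0);b=B-B.mean(0)
    th=np.arctan2((a[:,0]*b[:,1]-a[:,1]*b[:,0]).sum(),(a*b).sum())
    R=np.array([[np.cos(th),-np.sin(th)],[np.sin(th),np.cos(th)]]);return th,R,B.mean(0)-R@A.mean(0)
th,R,t=fit(F,W);print("fix",th,t,"res",(F@R.T+t-W).round(1).tolist())
inv=lambda p:(p-t)@R
B=np.array([[55,50],[55,-40],[-55,-40],[-55,50]],float)
w=onz("top",f([(335,243),(460,268),(430,422),(302,392)]),38)[:,:2]
b=inv(w);tb=fit(B,b);print("bracket in fix",tb[0],tb[2],"res",(B@tb[1].T+tb[2]-b).round(1).tolist())
print("bore fix",inv(onz("top",f([(386,333)]),38)[:,:2]))
print("pins",inv(onz("top",f([(312,232),(290,324)]),34)[:,:2]))
print("screw head, block front",inv(onz("top",f([(394,213),(400,195)]),26)[:,:2]))
print("can base",inv(onz("top",f([(612,300)]),20)[:,:2]),onz("top",f([(612,300)]),20))
print("socket",inv(onz("top",f([(81,370)]),50)[:,:2]),"cap",inv(onz("top",f([(137,112)]),20)[:,:2]))
print("grip tip",inv(onz("top",f([(172,183)]),205)[:,:2]),inv(onz("top",f([(172,183)]),195)[:,:2]))
E
```

```text
fix -0.2132823690246395 [615.913  11.435] res [[1.6, -0.1], [0.4, -0.3], [-0.8, -1.0], [-1.3, 1.4]]
bracket in fix 0.006361739698430354 [-27.821 -65.303] res [[-1.2, -1.5], [-1.6, 0.8], [2.5, 1.9], [0.3, -1.2]]
bore fix [[-29.065 -63.652]]
pins [[ 33.567   5.044]
 [-36.554   5.322]]
screw head, block front [[ 62.592 -49.936]
 [ 77.011 -51.362]]
can base [[  33.726 -219.133]] [[ 602.491 -209.872   20.   ]]
socket [[-103.172  140.031]] cap [[100.185 155.798]]
grip tip [[ 1.741 78.683]] [[ 4.444 80.735]]
```

>>> step_arm(increments=[{"wz": -7.08,"dz": -0.012},{"wz": -7.08,"dz": -0.012},{"wz": -7.08,"dz": -0.012},{"wz": -7.08,"dz": -0.012},{"wz": -7.08,"dz": -0.012},{"wz": -7.08,"dz": -0.012},{"wz": -7.08,"dz": -0.012},{"wz": -7.04,"dz": -0.012},{},{}])

```text
validation failed for argument at $.in...
```

>>> step_arm(increments=[{"dx": 0.0133,"dy": -0.0346},{"dx": 0.0133,"dy": -0.0346},{"dx": 0.0133,"dy": -0.0346},{"dx": 0.0133,"dy": -0.0346},{"dx": 0.0133,"dy": -0.0346},{"dx": 0.0133,"dy": -0.0346},{"dx": 0.0133,"dy": -0.0346},{"dx": 0.0133,"dy": -0.0346},{"dx": 0.0133,"dy": -0.0346},{"dx": 0.0133,"dy": -0.0346},{"dx": 0.0133,"dy": -0.0346},{"dx": 0.0133,"dy": -0.0346},{"dx": 0.0133,"dy": -0.0346},{"dx": 0.0133,"dy": -0.0346},{"dx": 0.0133,"dy": -0.0346},{"dx": 0.0133,"dy": -0.0346,"hand": 0.06},{},{},{}])

```text
validation failed for argument at $.in...
```

```bash
cat >> h.py <<'E'
from scipy.spatial.transform import Rotation as Ro
TH=-0.2133;T0=np.array([615.9,11.4]);FR=np.array([[np.cos(TH),-np.sin(TH)],[np.sin(TH),np.cos(TH)]])
def fix(p):
    p=np.atleast_2d(p);return np.c_[(p[:,:2]-T0)@FR,p[:,2]]
def st():
    s=bot.observe();R=Ro.from_quat(s["orientation"])
    print("t %.2f fixTCP"%s["time"],fix(s["tool_pos"])[0],"x-yaw-err",np.arctan2(*R.as_matrix()[1::-1,0])-TH,"F fix",s["force"][:2]@FR,s["force"][2],"w",s["grip_width"])
    return s
def wpose():
    s=bot.observe();M=np.eye(4);M[:3,:3]=Ro.from_quat(s["orientation"]).as_matrix();M[:3,3]=s["tool_pos"]
    return M@bot.camera_model("wrist")["tool_from_camera"]
def wonz(P,uv,z):
    c=bot.camera_model("wrist");uv=np.atleast_2d(np.float64(uv));K=np.array([[c["fx"],0,c["cx"]],[0,c["fy"],c["cy"]],[0,0,1]])
    n=cv2.fisheye.undistortPoints(uv[:,None],K,np.zeros(4))[:,0]
    d=np.c_[n[:,0],-n[:,1],-np.ones(len(n))]@P[:3,:3].T
    return P[:3,3]+d*((np.asarray(z)-P[2,3])/d[:,2])[:,None]
E
python3 - <<'E'
from h import *
st();P=wpose();np.save("pics/P1.npy",P)
im,d=bot.grab_frame("wrist");cv2.imwrite("pics/w1.png",im)
E
```

```text
t 0.10 fixTCP [-241.843 -683.61   207.408] x-yaw-err -0.987698684499265 F fix [-0.431 -0.547] -0.17344985679446082 w 85.36814173192118
```

View pics/w1.png

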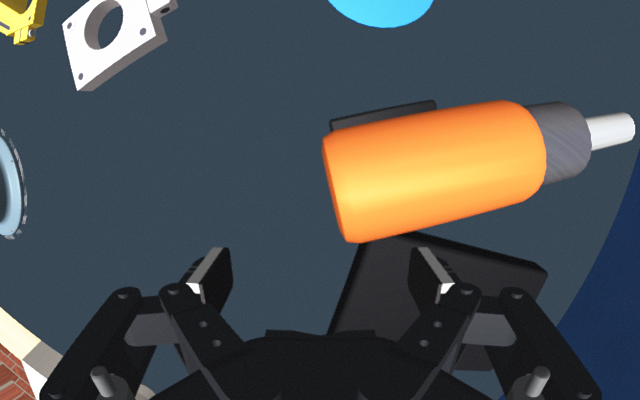

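>>> step_arm(increments=[{"wx": 0,"wy": 0,"wz": 0,"dx": 0,"dy": 0,"dz": -0.03,"hand": 0.0854},{"wx": 0,"wy": 0,"wz": 0,"dx": 0,"dy": 0,"dz": -0.03,"hand": 0.0854}])

```text
time: 0.32
tool_pos: [234.6, -604.3, 265.8]
orientation: [0.825, -0.565, -0.002, -0.002]
force: [0.9, -1.0, 0.3]
grip_width: 85.3
```

>>> step_arm(increments=[{"wz": -7.08,"dz": -0.006},{"wz": -7.08,"dz": -0.006},{"wz": -7.08,"dz": -0.006},{"wz": -7.08,"dz": -0.006},{"wz": -7.08,"dz": -0.006},{"wz": -7.08,"dz": -0.006},{"wz": -7.08,"dz": 0},{"wz": -7.04,"dz": 0},{"dx": 0}])

```text
validation failed for argument at $.in...
```

>>> step_arm(increments=[{"wx": 0,"wy": 0,"wz": -7.08,"dx": 0,"dy": 0,"dz": -0.006,"hand": 0.0854},{"wx": 0,"wy": 0,"wz": -7.08,"dx": 0,"dy": 0,"dz": -0.006,"hand": 0.0854},{"wx": 0,"wy": 0,"wz": -7.08,"dx": 0,"dy": 0,"dz": -0.006,"hand": 0.0854},{"wx": 0,"wy": 0,"wz": -7.08,"dx": 0,"dy": 0,"dz": -0.006,"hand": 0.0854},{"wx": 0,"wy": 0,"wz": -7.08,"dx": 0,"dy": 0,"dz": -0.006,"hand": 0.0854},{"wx": 0,"wy": 0,"wz": -7.08,"dx": 0,"dy": 0,"dz": -0.006,"hand": 0.0854},{"wx": 0,"wy": 0,"wz": -7.08,"dx": 0,"dy": 0,"dz": 0,"hand": 0.0854},{"wx": 0,"wy": 0,"wz": -7.04,"dx": 0,"dy": 0,"dz": 0,"hand": 0.0854},{"wx": 0,"wy": 0,"wz": 0,"dx": 0,"dy": 0,"dz": 0,"hand": 0.0854}])

```text
time: 1.07
tool_pos: [234.9, -605.9, 304.1]
orientation: [0.994, -0.105, -0.0, -0.0]
force: [-0.7, -0.0, 0.1]
grip_width: 85.1
```

>>> step_arm(increments=[{"wx": 0,"wy": 0,"wz": 0,"dx": 0.0133,"dy": -0.0346,"dz": 0,"hand": 0.06},{"wx": 0,"wy": 0,"wz": 0,"dx": 0.0133,"dy": -0.0346,"dz": 0,"hand": 0.06},{"wx": 0,"wy": 0,"wz": 0,"dx": 0.0133,"dy": -0.0346,"dz": 0,"hand": 0.06},{"wx": 0,"wy": 0,"wz": 0,"dx": 0.0133,"dy": -0.0346,"dz": 0,"hand": 0.06},{"wx": 0,"wy": 0,"wz": 0,"dx": 0.0133,"dy": -0.0346,"dz": 0,"hand": 0.06},{"wx": 0,"wy": 0,"wz": 0,"dx": 0.0133,"dy": -0.0346,"dz": 0,"hand": 0.06},{"wx": 0,"wy": 0,"wz": 0,"dx": 0.0133,"dy": -0.0346,"dz": 0,"hand": 0.06},{"wx": 0,"wy": 0,"wz": 0,"dx": 0.0133,"dy": -0.0346,"dz": 0,"hand": 0.06},{"wx": 0,"wy": 0,"wz": 0,"dx": 0.0133,"dy": -0.0346,"dz": 0,"hand": 0.06},{"wx": 0,"wy": 0,"wz": 0,"dx": 0.0133,"dy": -0.0346,"dz": 0,"hand": 0.06},{"wx": 0,"wy": 0,"wz": 0,"dx": 0.0133,"dy": -0.0346,"dz": 0,"hand": 0.06},{"wx": 0,"wy": 0,"wz": 0,"dx": 0.0133,"dy": -0.0346,"dz": 0,"hand": 0.06},{"wx": 0,"wy": 0,"wz": 0,"dx": 0.0133,"dy": -0.0346,"dz": 0,"hand": 0.06},{"wx": 0,"wy": 0,"wz": 0,"dx": 0.0133,"dy": -0.0346,"dz": 0,"hand": 0.06},{"wx": 0,"wy": 0,"wz": 0,"dx": 0.0133,"dy": -0.0346,"dz": 0,"hand": 0.06},{"wx": 0,"wy": 0,"wz": 0,"dx": 0.0133,"dy": -0.0346,"dz": 0,"hand": 0.06},{"wx": 0,"wy": 0,"wz": 0,"dx": 0,"dy": 0,"dz": 0,"hand": 0.06},{"wx": 0,"wy": 0,"wz": 0,"dx": 0,"dy": 0,"dz": 0,"hand": 0.06},{"wx": 0,"wy": 0,"wz": 0,"dx": 0,"dy": 0,"dz": 0,"hand": 0.06}])

```text
time: 2.65
tool_pos: [559.7, -110.1, 304.0]
orientation: [0.994, -0.107, -0.0, 0.0]
force: [-0.2, -0.4, -0.3]
grip_width: 59.6
```

```bash
python3 - <<'E'
from h import *
s=st();P=wpose();np.save("pics/P2.npy",P);print(s["joints"])
im,d=bot.grab_frame("wrist");cv2.imwrite("pics/w2.png",im)
E
```

```text
t 2.65 fixTCP [ -29.149 -130.681  304.032] x-yaw-err -0.0013936797020035196 F fix [-0.127 -0.436] -0.31649450390977213 w 59.558685230699616
[-0.393 -0.005  1.657 -0.     1.49  -0.178]
```

View pics/w2.png

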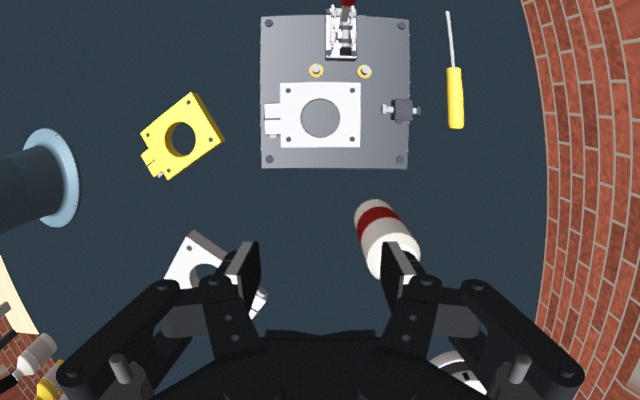

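```bash
python3 - <<'E'
from h import *
P=np.load("pics/P2.npy");q=lambda uv,z:fix(wonz(P,uv,z))[:,:2].round(1).tolist()
print("plate",q([(261.5,16.5),(410,19.5),(408,169),(261.5,168)],12))
print("bracket",q([(281,83.5),(361,83.5),(360,147.5),(280,146.5)],38),"bore",q([(320.5,118)],38),"lug end",q([(265,104),(265,135)],36))
print("pins",q([(316.5,68),(365,69)],34),"screw tip",q([(383,109)],34),"block",q([(394,109)],40),"can base",q([(383,203)],60))
E
```

```text
plate [[-114.7, 96.2], [108.1, 95.3], [106.7, -137.8], [-116.6, -136.6]]
bracket [[-81.6, -13.7], [28.4, -13.9], [27.8, -103.8], [-84.1, -102.1]] bore [[-27.4, -62.9]] lug end [[-104.6, -41.7], [-105.4, -85.6]]
pins [[-32.7, 8.0], [34.6, 7.7]] screw tip [[60.4, -48.7]] block [[74.9, -48.2]] can base [[59.4, -178.3]]
```

>>> step_arm(increments=[{"wx": 0,"wy": 0,"wz": 0,"dx": 0,"dy": -0.001,"dz": 0.03,"hand": 0.06},{"wx": 0,"wy": 0,"wz": 0,"dx": 0,"dy": -0.001,"dz": 0.03,"hand": 0.06},{"wx": 0,"wy": 0,"wz": 0,"dx": 0,"dy": -0.001,"dz": 0.03,"hand": 0.06},{"wx": 0,"wy": 0,"wz": 0,"dx": 0,"dy": -0.001,"dz": 0.03,"hand": 0.06},{"wx": 0,"wy": 0,"wz": 0,"dx": 0,"dy": -0.001,"dz": 0.03,"hand": 0.06},{"wx": 0,"wy": 0,"wz": 0,"dx": 0,"dy": -0.001,"dz": 0.03,"hand": 0.06},{"wx": 0,"wy": 0,"wz": 0,"dx": 0,"dy": -0.001,"dz": 0.03,"hand": 0.06},{"wx": 0,"wy": 0,"wz": 0,"dx": 0,"dy": 0,"dz": 0.03,"hand": 0.06},{"wx": 0,"wy": 0,"wz": 0,"dx": 0,"dy": 0,"dz": 0.02,"hand": 0.06},{"wx": 0,"wy": 0,"wz": 0,"dx": 0,"dy": 0,"dz": 0.01,"hand": 0.06},{"wx": 0,"wy": 0,"wz": 0,"dx": 0,"dy": 0,"dz": 0.01,"hand": 0.06},{"wx": 0,"wy": 0,"wz": 0,"dx": 0,"dy": 0,"dz": 0.003,"hand": 0.06},{"wx": 0,"wy": 0,"wz": 0,"dx": 0,"dy": 0,"dz": 0,"hand": 0.06},{"wx": 0,"wy": 0,"wz": 0,"dx": 0,"dy": 0,"dz": 0,"hand": 0.06}])

```text
time: 3.87
tool_pos: [562.5, -103.8, 22.7]
orientation: [0.994, -0.107, 0.001, 0.0]
force: [1.1, -0.2, 0.3]
grip_width: 60.1
```

```bash
python3 - <<'E'
from h import *
s=st();np.save("pics/P3.npy",wpose())
im,d=bot.grab_frame("wrist");cv2.imwrite("pics/w3.png",im)
E
```

```text
t 3.87 fixTCP [ -27.799 -123.912   22.724] x-yaw-err -0.00039005509323161713 F fix [1.105 0.08 ] 0.2560555123487804 w 60.08051089491531
```

View pics/w3.png

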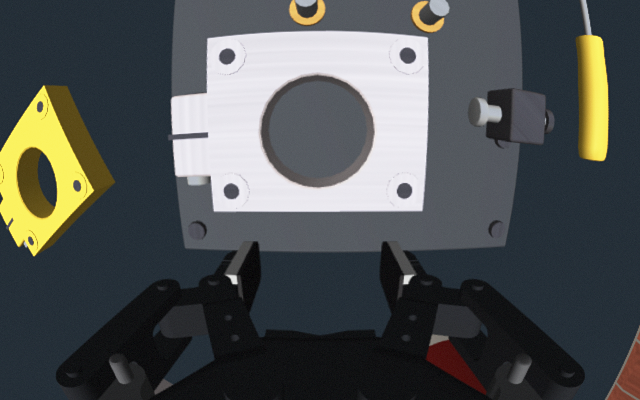

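```bash
python3 - <<'E'
from h import *
P=np.load("pics/P3.npy");q=lambda uv,z:fix(wonz(P,uv,z))[:,:2].round(1).tolist()
print("bracket",q([(207,38),(428,39),(422,211),(214,211)],38),"bore",q([(317.5,131)],38),"lug end",q([(172,98),(175,174)],36))
print("pins work side",q([(305,5),(437,10)],34),"centres?",q([(306,0),(438,7)],34),"screw tip",q([(469,111)],30),"fingers",q([(248,243),(392,243)],26))
E
```

```text
bracket [[-82.9, -12.7], [27.3, -13.7], [27.1, -102.8], [-82.4, -102.6]] bore [[-27.7, -62.4]] lug end [[-103.5, -42.0], [-104.3, -82.6]]
pins work side [[-33.9, 2.7], [34.6, 4.8]] centres? [[-33.4, 5.6], [35.3, 6.7]] screw tip [[54.6, -48.8]] fingers [[-68.1, -125.6], [15.0, -125.8]]
```

>>> step_arm(increments=[{"wx": 0,"wy": 0,"wz": 0,"dx": 0,"dy": -0.003,"dz": 0.001,"hand": 0.06},{"wx": 0,"wy": 0,"wz": 0,"dx": 0,"dy": -0.002,"dz": 0.001,"hand": 0.06},{"wx": 0,"wy": 0,"wz": 0,"dx": 0,"dy": -0.002,"dz": 0,"hand": 0.06},{"wx": 0,"wy": 0,"wz": 0,"dx": 0,"dy": -0.002,"dz": 0,"hand": 0.06},{"wx": 0,"wy": 0,"wz": 0,"dx": 0,"dy": 0,"dz": 0,"hand": 0.06}])

```text
time: 4.33
tool_pos: [563.5, -93.9, 19.5]
orientation: [0.994, -0.106, 0.0, -0.0]
force: [-0.4, 1.1, 0.1]
grip_width: 60.1
```

>>> step_arm(increments=[{"wx": 0,"wy": 0,"wz": 0,"dx": 0,"dy": -0.001,"dz": 0,"hand": 0.06},{"wx": 0,"wy": 0,"wz": 0,"dx": 0,"dy": -0.001,"dz": 0,"hand": 0.06},{"wx": 0,"wy": 0,"wz": 0,"dx": 0,"dy": -0.001,"dz": 0,"hand": 0.06},{"wx": 0,"wy": 0,"wz": 0,"dx": 0,"dy": -0.001,"dz": 0,"hand": 0.06},{"wx": 0,"wy": 0,"wz": 0,"dx": 0,"dy": -0.001,"dz": 0,"hand": 0.06},{"wx": 0,"wy": 0,"wz": 0,"dx": 0,"dy": -0.001,"dz": 0,"hand": 0.06},{"wx": 0,"wy": 0,"wz": 0,"dx": 0,"dy": -0.001,"dz": 0,"hand": 0.06},{"wx": 0,"wy": 0,"wz": 0,"dx": 0,"dy": -0.001,"dz": 0,"hand": 0.06}])

```text
time: 5.0
tool_pos: [565.2, -86.5, 19.4]
orientation: [0.994, -0.106, 0.0, 0.0]
force: [-0.3, 0.2, -0.0]
grip_width: 60.0
```

```bash
python3 - <<'E'
from h import *
st()
E
```

```text
t 5.00 fixTCP [ -28.882 -106.392   19.413] x-yaw-err 0.0001775681382375216 F fix [-0.304  0.134] -0.028933758670480276 w 59.95514443557645
```

>>> step_arm(increments=[{"wx": 0,"wy": 0,"wz": 0,"dx": 0,"dy": -0.001,"dz": 0,"hand": 0.06},{"wx": 0,"wy": 0,"wz": 0,"dx": 0,"dy": -0.001,"dz": 0,"hand": 0.06},{"wx": 0,"wy": 0,"wz": 0,"dx": 0,"dy": -0.001,"dz": 0,"hand": 0.06},{"wx": 0,"wy": 0,"wz": 0,"dx": 0,"dy": -0.001,"dz": 0,"hand": 0.06},{"wx": 0,"wy": 0,"wz": 0,"dx": 0,"dy": -0.001,"dz": 0,"hand": 0.06},{"wx": 0,"wy": 0,"wz": 0,"dx": 0,"dy": -0.001,"dz": 0,"hand": 0.06}])

```text
time: 5.5
tool_pos: [566.4, -80.6, 19.4]
orientation: [0.994, -0.106, -0.0, -0.0]
force: [0.0, 0.2, -0.8]
grip_width: 60.0
```

```bash
python3 - <<'E'
from h import *
s=st();np.save("pics/P4.npy",wpose())
im,d=bot.grab_frame("wrist");cv2.imwrite("pics/w4.png",im[:, 100:540])
E
```

```text
t 5.50 fixTCP [ -28.925 -100.395   19.371] x-yaw-err 0.00013783716307810834 F fix [-0.015  0.232] -0.7562014550971021 w 60.04333249611576
```

View pics/w4.png

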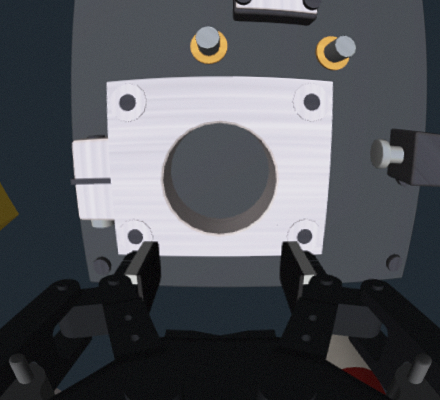

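```bash
python3 - <<'E'
from h import *
P=np.load("pics/P4.npy");q=lambda uv,z:fix(wonz(P,uv,z))[:,:2].round(1).tolist()
print("bracket",q([(207,79),(433,82),(422,255),(219,253)],38),"screw tip",q([(471,154)],26))
im,d=bot.grab_frame("wrist")
R=Ro.from_matrix(P[:3,:3]);c=bot.camera_model("wrist")
K=np.array([[c["fx"],0,c["cx"]],[0,c["fy"],c["cy"]],[0,0,1]])
for uv in [(253,246),(252,260),(245,280),(388,246),(390,260),(320,250),(320,80),(180,150),(330,170)]:
    n=cv2.fisheye.undistortPoints(np.float64([[uv]]),K,np.zeros(4))[0,0]
    print(uv,d[uv[1],uv[0]],fix((np.r_[n[0],-n[1],-1]*d[uv[1],uv[0]])@P[:3,:3].T+P[:3,3]))
st()
E
```

```text
bracket [[-82.5, -11.3], [27.3, -12.9], [27.6, -103.2], [-82.2, -101.9]] screw tip [[56.4, -49.0]]
(253, 246) 137.8785 [[-58.174 -88.82   57.022]]
(252, 260) 133.58751 [[-57.837 -93.169  62.67 ]]
(245, 280) 118.55983 [[-57.599 -94.358  78.585]]
(388, 246) 137.37398 [[  3.222 -88.679  57.433]]
(390, 260) 127.8442 [[  2.113 -90.642  67.86 ]]
(320, 250) 158.52588 [[-27.674 -98.934  38.355]]
(320, 80) 137.6388 [[-27.611 -14.352  36.716]]
(180, 150) 148.08627 [[-100.262  -46.21    34.743]]
(330, 170) 175.1473 [[-21.985 -61.993  10.93 ]]
t 5.60 fixTCP [ -28.943 -100.344   19.377] x-yaw-err 0.0003410439915239316 F fix [ 0.14  -0.143] 0.2498741002875082 w 59.84099344012279
```

>>> step_arm(increments=[{"wx": 0,"wy": 0,"wz": 0,"dx": 0,"dy": 0.01,"dz": -0.003,"hand": 0.06},{"wx": 0,"wy": 0,"wz": 0,"dx": 0,"dy": 0.012,"dz": -0.004,"hand": 0.06},{"wx": 0,"wy": 0,"wz": 0,"dx": 0,"dy": 0.001,"dz": -0.004,"hand": 0.0},{"wx": 0,"wy": 0,"wz": 0,"dx": 0,"dy": 0,"dz": 0,"hand": 0.0},{"wx": 0,"wy": 0,"wz": 0,"dx": 0,"dy": 0,"dz": 0,"hand": 0.0},{"wx": 0,"wy": 0,"wz": 0,"dx": 0,"dy": 0,"dz": 0,"hand": 0.0},{"wx": 0,"wy": 0,"wz": 0,"dx": 0,"dy": 0,"dz": 0,"hand": 0.0},{"wx": 0,"wy": 0,"wz": 0,"dx": 0,"dy": 0,"dz": 0,"hand": 0.0},{"wx": 0,"wy": 0,"wz": 0,"dx": 0,"dy": 0,"dz": 0,"hand": 0.0},{"wx": 0,"wy": 0,"wz": 0,"dx": 0,"dy": 0,"dz": 0,"hand": 0.0}])

```text
time: 6.43
tool_pos: [561.5, -103.0, 30.3]
orientation: [0.994, -0.106, -0.0, -0.0]
force: [-0.8, 1.2, -0.4]
grip_width: 0.0
```

```bash
python3 - <<'E'
from h import *
s=st();P=wpose();np.save("pics/P5.npy",P)
im,d=bot.grab_frame("wrist")
sc,ds=bot.grab_frame("scene")
a=im[150:400,170:470]
c=proj("scene",s["tool_pos"])[0];print(c);x,y=c.astype(int)
b=cv2.resize(sc[y-90:y+35,x-75:x+75],None,fx=2.8,fy=2.8,interpolation=cv2.INTER_CUBIC)
b=b[:350,:420]; a=cv2.copyMakeBorder(a,0,100,0,0,cv2.BORDER_CONSTANT)
cv2.imwrite("pics/w5.png",np.hstack([a,b]))
K=bot.camera_model("wrist");K=np.array([[K["fx"],0,K["cx"]],[0,K["fy"],K["cy"]],[0,0,1]])
for v in range(215,300,6):
    uv=(320,v);n=cv2.fisheye.undistortPoints(np.float64([[uv]]),K,np.zeros(4))[0,0]
    print(uv,fix((np.r_[n[0],-n[1],-1]*d[v,320])@P[:3,:3].T+P[:3,3]))
E
```

```text
t 6.43 fixTCP [ -28.996 -123.285   30.256] x-yaw-err 0.00046679855564329964 F fix [-1.053  0.949] -0.35790813259686244 w 0.03869202481636624
[295.822 211.036]
(320, 215) [[ -27.766 -115.077   11.315]]
(320, 221) [[ -27.767 -119.094   11.166]]
(320, 227) [[ -27.768 -122.927   11.682]]
(320, 233) [[ -27.77  -127.027   11.6  ]]
(320, 239) [[ -27.732 -111.731   58.788]]
(320, 245) [[ -27.727 -111.668   66.115]]
(320, 251) [[ -27.723 -111.649   72.716]]
(320, 257) [[ -27.718 -111.261   79.548]]
(320, 263) [[ -27.715 -111.702   84.197]]
(320, 269) [[ -27.711 -111.6     89.543]]
(320, 275) [[ -27.712 -114.032   89.943]]
(320, 281) [[ -27.713 -116.685   90.029]]
(320, 287) [[ -27.712 -118.726   91.215]]
(320, 293) [[ -27.714 -121.761   90.837]]
(320, 299) [[ -27.715 -125.044   90.219]]
```

View pics/w5.png

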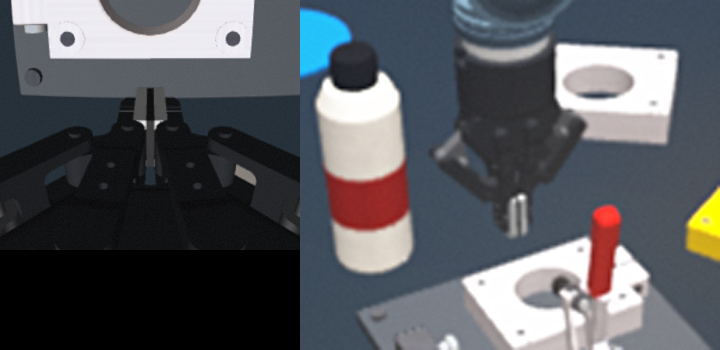

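>>> step_arm(increments=[{"wx": 0,"wy": 0,"wz": 0,"dx": -0.01,"dy": 0,"dz": -0.02,"hand": 0},{"wx": 0,"wy": 0,"wz": 0,"dx": -0.02,"dy": -0.01,"dz": 0,"hand": 0},{"wx": 0,"wy": 0,"wz": 0,"dx": -0.02,"dy": -0.015,"dz": 0,"hand": 0},{"wx": 0,"wy": 0,"wz": 0,"dx": -0.02,"dy": -0.015,"dz": 0,"hand": 0},{"wx": 0,"wy": 0,"wz": 0,"dx": -0.021,"dy": -0.021,"dz": 0,"hand": 0},{"wx": 0,"wy": 0,"wz": 0,"dx": 0,"dy": 0,"dz": 0,"hand": 0},{"wx": 0,"wy": 0,"wz": 0,"dx": 0,"dy": 0,"dz": 0.015,"hand": 0},{"wx": 0,"wy": 0,"wz": 0,"dx": 0,"dy": 0,"dz": 0.015,"hand": 0},{"wx": 0,"wy": 0,"wz": 0,"dx": 0,"dy": 0,"dz": 0.01,"hand": 0},{"wx": 0,"wy": 0,"wz": 0,"dx": 0,"dy": 0,"dz": 0.007,"hand": 0},{"wx": 0,"wy": 0,"wz": 0,"dx": 0,"dy": 0,"dz": 0,"hand": 0},{"wx": 0,"wy": 0,"wz": 0,"dx": 0,"dy": 0,"dz": 0,"hand": 0}])

```text
time: 7.53
tool_pos: [485.5, -24.5, 3.2]
orientation: [0.994, -0.106, -0.0, -0.0]
force: [-0.8, -0.8, 0.5]
grip_width: -0.1
```

```bash
cat >> h.py <<'E'
def wpts(P,d,uvs):
    K=bot.camera_model("wrist");K=np.array([[K["fx"],0,K["cx"]],[0,K["fy"],K["cy"]],[0,0,1]])
    n=cv2.fisheye.undistortPoints(np.float64(uvs)[:,None],K,np.zeros(4))[:,0]
    z=np.array([d[v,u] for u,v in uvs])
    return fix((np.c_[n[:,0],-n[:,1],-np.ones(len(n))]*z[:,None])@P[:3,:3].T+P[:3,3])
E
python3 - <<'E'
from h import *
s=st();P=wpose();np.save("pics/P6.npy",P)
im,d=bot.grab_frame("wrist");cv2.imwrite("pics/w6.png",im);np.save("pics/d6.npy",d)
print(wpts(P,d,[(u,243) for u in range(296,348,4)]))
print(wpts(P,d,[(u,200) for u in range(316,380,5)]))
E
```

```text
t 7.53 fixTCP [-119.82   -62.641    3.239] x-yaw-err -6.604055880904403e-05 F fix [-0.623 -0.958] 0.48625142903174573 w -0.12920899842924674
[[-132.822  -67.073   -0.709]
 [-130.416  -66.905   -0.35 ]
 [-128.087  -67.204   -1.079]
 [-124.115  -51.514   35.647]
 [-122.208  -50.83    37.237]
 [-120.383  -51.166   36.443]
 [-118.536  -51.051   36.714]
 [-116.697  -50.9     37.07 ]
 [-114.833  -51.305   36.133]
 [-112.981  -51.293   36.176]
 [-109.782  -61.803   11.589]
 [-107.676  -61.211   13.006]
 [-106.248  -57.317   22.157]]
[[-120.8    -40.187    1.05 ]
 [-117.999  -40.452    0.078]
 [-115.393  -37.441   11.193]
 [-112.834  -36.893   13.221]
 [-110.143  -37.369   11.47 ]
 [-107.485  -37.464   11.126]
 [-104.872  -37.363   11.5  ]
 [-102.316  -37.128   12.371]
 [ -99.569  -37.372   11.476]
 [ -97.047  -37.089   12.523]
 [ -94.216  -37.395   11.395]
 [ -91.476  -37.474   11.105]
 [ -88.745  -37.505   10.995]]
```

View pics/w6.png

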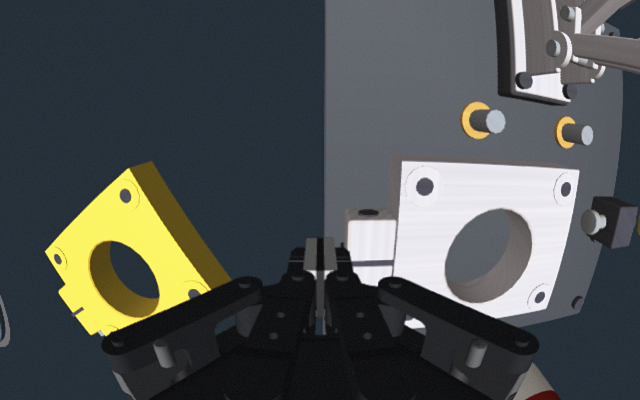

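>>> step_arm(increments=[{"wx": 0,"wy": 0,"wz": 0,"dx": 0,"dy": 0,"dz": 0.004,"hand": 0},{"wx": 0,"wy": 0,"wz": 0,"dx": 0.001,"dy": 0,"dz": 0.002,"hand": 0},{"wx": 0,"wy": 0,"wz": 0,"dx": 0.0015,"dy": 0,"dz": 0,"hand": 0},{"wx": 0,"wy": 0,"wz": 0,"dx": 0.0015,"dy": 0,"dz": 0,"hand": 0},{"wx": 0,"wy": 0,"wz": 0,"dx": 0.0015,"dy": 0,"dz": 0,"hand": 0},{"wx": 0,"wy": 0,"wz": 0,"dx": 0.0015,"dy": 0,"dz": 0,"hand": 0},{"wx": 0,"wy": 0,"wz": 0,"dx": 0.0015,"dy": 0,"dz": 0,"hand": 0},{"wx": 0,"wy": 0,"wz": 0,"dx": 0.0015,"dy": 0,"dz": 0,"hand": 0},{"wx": 0,"wy": 0,"wz": 0,"dx": 0.0015,"dy": 0,"dz": 0,"hand": 0},{"wx": 0,"wy": 0,"wz": 0,"dx": 0.0015,"dy": 0,"dz": 0,"hand": 0}])

```text
time: 8.42
tool_pos: [498.3, -27.1, -2.6]
orientation: [0.994, -0.106, 0.0, 0.0]
force: [-1.7, 0.4, -0.8]
grip_width: -0.1
```

```bash
python3 - <<'E'
from h import *
st()
E
```

```text
t 8.42 fixTCP [-106.762  -62.493   -2.599] x-yaw-err 0.0001808786512733085 F fix [-1.701  0.015] -0.7826571387419224 w -0.14810157750581227
```

>>> step_arm(increments=[{"wx": 0,"wy": 0,"wz": 0,"dx": 0.0015,"dy": 0,"dz": 0,"hand": 0},{"wx": 0,"wy": 0,"wz": 0,"dx": 0.0015,"dy": 0,"dz": 0,"hand": 0},{"wx": 0,"wy": 0,"wz": 0,"dx": 0.0015,"dy": 0,"dz": 0,"hand": 0},{"wx": 0,"wy": 0,"wz": 0,"dx": 0.0015,"dy": 0,"dz": 0,"hand": 0},{"wx": 0,"wy": 0,"wz": 0,"dx": 0.0015,"dy": 0,"dz": 0,"hand": 0},{"wx": 0,"wy": 0,"wz": 0,"dx": 0.0015,"dy": 0,"dz": 0,"hand": 0},{"wx": 0,"wy": 0,"wz": 0,"dx": 0.0015,"dy": 0,"dz": 0,"hand": 0},{"wx": 0,"wy": 0,"wz": 0,"dx": 0.0015,"dy": 0,"dz": 0,"hand": 0},{"wx": 0,"wy": 0,"wz": 0,"dx": 0.0015,"dy": 0,"dz": 0,"hand": 0},{"wx": 0,"wy": 0,"wz": 0,"dx": 0.0015,"dy": 0,"dz": 0,"hand": 0}])

```text
time: 9.25
tool_pos: [513.0, -30.3, -2.6]
orientation: [0.994, -0.106, 0.0, -0.0]
force: [-1.7, -0.4, -0.1]
grip_width: 0.0
```

```bash
python3 - <<'E'
from h import *
s=st();P=wpose();np.save("pics/P7.npy",P)
im,d=bot.grab_frame("wrist");cv2.imwrite("pics/w7.png",im);np.save("pics/d7.npy",d)
# bracket top mask from depth-> fixture points
vu=np.array([(u,v) for v in range(0,260,1) for u in range(250,640,1) if d[v,u]>0])
p=wpts(P,d,vu);c=np.array([im[v,u].min() for u,v in vu])
m=(abs(p[:,2]-38)<3)&(c>130)&(p[:,1]<-2);q=p[m][:,:2]
print(len(q));
for lo,hi in[(-25,-10),(-5,10),(10,25)]:
  k=(q[:,0]>lo)&(q[:,0]<hi);print("back edge",np.percentile(q[k,1],99.5))
for lo,hi in[(-85,-60),(-60,-40),(-40,-20)]:
  k=(q[:,1]>lo)&(q[:,1]<hi);print("x range",np.percentile(q[k,0],[.5,99.5]))
E
```

```text
t 9.25 fixTCP [-91.752 -62.495  -2.585] x-yaw-err 0.0001412375796965848 F fix [-1.581 -0.794] -0.07872019286221238 w 0.011493177030225846
13436
back edge -12.201833450610001
back edge -11.968089376374268
back edge -11.833083197475107
x range [28.353 56.314]
x range [-75.066  55.355]
x range [-54.14   54.502]
```

```bash
python3 - <<'E'
from h import *
P=np.load("pics/P7.npy");d=np.load("pics/d7.npy");im=cv2.imread("pics/w7.png")
def edge(uvs):
    p=wpts(P,d,uvs)
    for a,b in zip(uvs,p):print(a,b.round(1),im[a[1],a[0]])
v=185
edge([(u,v) for u in range(336,352,2)]);print();edge([(u,v) for u in range(530,600,4)])
cv2.imwrite("pics/w7c.png",cv2.resize(im[80:340,300:640],None,fx=2,fy=2))
E
```

```text
(336, 185) [-82.5 -27.8  11.8] [103  97  91]
(338, 185) [-81.5 -27.7  12.3] [106  99  93]
(340, 185) [-80.5 -27.9  11.5] [106  99  95]
(342, 185) [-79.4 -28.   11. ] [105  99  94]
(344, 185) [-78.4 -28.   10.7] [103  98  93]
(346, 185) [-77.5 -27.9  11.5] [105  99  94]
(348, 185) [-76.5 -27.7  12.2] [105 101  94]
(350, 185) [-75.4 -28.   11. ] [105  99  93]

(530, 185) [ 13.  -21.1  36.7] [242 236 237]
(534, 185) [ 15.2 -20.9  37.3] [242 236 237]
(538, 185) [ 17.9 -20.8  37.5] [242 236 237]
(542, 185) [ 19.8 -20.5  38.5] [242 237 238]
(546, 185) [ 24.  -20.8  37.1] [243 237 238]
(550, 185) [ 27.4 -20.8  36.7] [243 237 238]
(554, 185) [ 28.9 -20.4  38.3] [243 237 239]
(558, 185) [ 33.3 -20.6  37. ] [242 237 238]
(562, 185) [ 36.6 -20.5  36.8] [202 194 199]
(566, 185) [ 36.9 -19.8  39.8] [241 236 237]
(570, 185) [ 40.7 -19.9  39.3] [130 121 123]
(574, 185) [ 45.2 -20.   38.4] [94 84 84]
(578, 185) [ 49.5 -20.   37.6] [244 238 239]
(582, 185) [ 52.  -19.7  38.7] [240 234 235]
(586, 185) [ 87.7 -25.1  11.5] [90 83 78]
(590, 185) [ 93.5 -25.1  10.7] [94 89 84]
(594, 185) [ 97.7 -24.9  11.2] [95 91 85]
(598, 185) [101.8 -24.6  11.8] [95 88 82]
```

View pics/w7c.png

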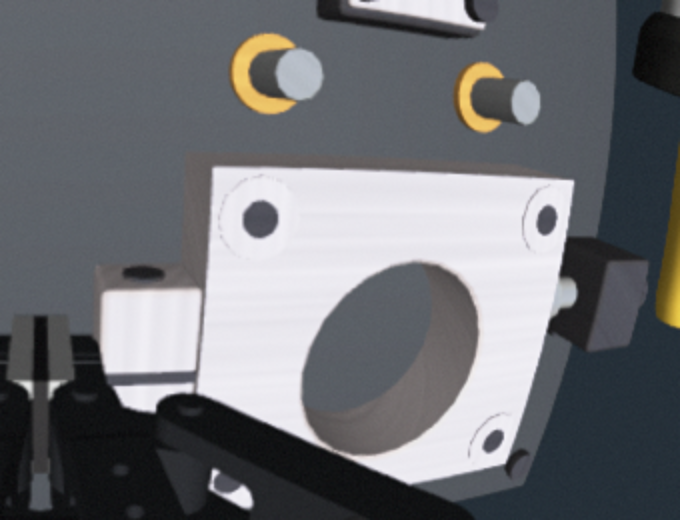

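>>> step_arm(increments=[{"wx": 0,"wy": 0,"wz": 0,"dx": -0.012,"dy": 0,"dz": 0,"hand": 0},{"wx": 0,"wy": 0,"wz": 0,"dx": 0,"dy": 0,"dz": -0.03,"hand": 0},{"wx": 0,"wy": 0,"wz": 0,"dx": 0,"dy": 0,"dz": -0.03,"hand": 0},{"wx": 0,"wy": 0,"wz": 0,"dx": 0.02,"dy": 0.01,"dz": 0,"hand": 0.03},{"wx": 0,"wy": 0,"wz": 0,"dx": 0.024,"dy": 0.012,"dz": 0,"hand": 0.03},{"wx": 0,"wy": 0,"wz": 0,"dx": 0.024,"dy": 0.012,"dz": 0,"hand": 0.03},{"wx": 0,"wy": 0,"wz": 0,"dx": 0.024,"dy": 0.012,"dz": 0,"hand": 0.03},{"wx": 0,"wy": 0,"wz": 0,"dx": 0.012,"dy": 0.0105,"dz": 0,"hand": 0.03},{"wx": 0,"wy": 0,"wz": 0,"dx": 0,"dy": 0,"dz": 0,"hand": 0.03},{"wx": 0,"wy": 0,"wz": 0,"dx": 0,"dy": 0,"dz": 0.025,"hand": 0.03},{"wx": 0,"wy": 0,"wz": 0,"dx": 0,"dy": 0,"dz": 0.02,"hand": 0.03},{"wx": 0,"wy": 0,"wz": 0,"dx": 0,"dy": 0,"dz": 0.012,"hand": 0.03},{"wx": 0,"wy": 0,"wz": 0,"dx": 0,"dy": 0,"dz": 0.006,"hand": 0.03},{"wx": 0,"wy": 0,"wz": 0,"dx": 0,"dy": 0,"dz": 0,"hand": 0.03},{"wx": 0,"wy": 0,"wz": 0,"dx": 0,"dy": 0,"dz": 0,"hand": 0.03}])

```text
time: 10.55
tool_pos: [591.1, -104.8, -5.1]
orientation: [0.994, -0.106, 0.0, 0.0]
force: [-0.2, 0.5, 0.6]
grip_width: 29.8
```

>>> step_arm(increments=[{"wx": 0,"wy": 0,"wz": 0,"dx": 0,"dy": -0.0015,"dz": 0,"hand": 0.03},{"wx": 0,"wy": 0,"wz": 0,"dx": 0,"dy": -0.0015,"dz": 0,"hand": 0.03},{"wx": 0,"wy": 0,"wz": 0,"dx": 0,"dy": -0.001,"dz": 0,"hand": 0.03},{"wx": 0,"wy": 0,"wz": 0,"dx": 0,"dy": -0.001,"dz": 0,"hand": 0.03},{"wx": 0,"wy": 0,"wz": 0,"dx": 0,"dy": -0.001,"dz": 0,"hand": 0.03},{"wx": 0,"wy": 0,"wz": 0,"dx": 0,"dy": -0.001,"dz": 0,"hand": 0.03},{"wx": 0,"wy": 0,"wz": 0,"dx": 0,"dy": -0.001,"dz": 0,"hand": 0.03},{"wx": 0,"wy": 0,"wz": 0,"dx": 0,"dy": -0.001,"dz": 0,"hand": 0.03}])

```text
time: 11.22
tool_pos: [592.9, -96.3, -5.4]
orientation: [0.994, -0.106, 0.0, 0.0]
force: [-1.0, -1.5, 1.2]
grip_width: 30.1
```

```bash
cat >> h.py <<'E'
def bracket(tag):
    s=st();P=wpose();np.save(f"pics/P{tag}.npy",P)
    im,d=bot.grab_frame("wrist");cv2.imwrite(f"pics/w{tag}.png",im);np.save(f"pics/d{tag}.npy",d)
    v,u=np.where((d[:250]>0)&(im[:250].min(2)>170));vu=np.c_[u,v]
    p=wpts(P,d,vu);q=p[(abs(p[:,2]-37.5)<3)&(p[:,1]<5)&(p[:,1]>-115)][:,:2]
    for lo in(-45,-30,-15,0,15,30):
        k=(q[:,0]>lo)&(q[:,0]<lo+15)
        if k.sum()>30:print("x",lo,"y range",np.percentile(q[k,1],[.5,99.5]))
    for lo in(-85,-70,-40,-25,-15):
        k=(q[:,1]>lo)&(q[:,1]<lo+10)
        if k.sum()>30:print("y",lo,"x range",np.percentile(q[k,0],[.5,99.5]))
E
python3 -c "
from h import *
bracket('8')"
```

```text
t 11.22 fixTCP [   0.289 -110.113   -5.428] x-yaw-err 2.8400420984064922e-05 F fix [-0.712 -1.663] 1.1813902424631917 w 30.080859725176566
x -45 y range [-97.552  -9.022]
x -30 y range [-97.285  -8.895]
x -15 y range [-97.292  -8.711]
x 0 y range [-97.343  -8.861]
x 15 y range [-97.202  -8.966]
x 30 y range [-97.583  -9.103]
y -85 x range [-72.601  56.106]
y -70 x range [-73.871  56.075]
y -40 x range [-71.497  56.231]
y -25 x range [-52.543  56.129]
y -15 x range [-52.401  55.834]
```

>>> step_arm(increments=[{"wx": 0,"wy": 0,"wz": 0,"dx": 0,"dy": -0.001,"dz": 0,"hand": 0.03},{"wx": 0,"wy": 0,"wz": 0,"dx": 0,"dy": -0.001,"dz": 0,"hand": 0.03},{"wx": 0,"wy": 0,"wz": 0,"dx": 0,"dy": -0.001,"dz": 0,"hand": 0.03},{"wx": 0,"wy": 0,"wz": 0,"dx": 0,"dy": -0.001,"dz": 0,"hand": 0.03},{"wx": 0,"wy": 0,"wz": 0,"dx": 0,"dy": -0.001,"dz": 0,"hand": 0.03},{"wx": 0,"wy": 0,"wz": 0,"dx": 0,"dy": -0.001,"dz": 0,"hand": 0.03},{"wx": 0,"wy": 0,"wz": 0,"dx": 0,"dy": -0.001,"dz": 0,"hand": 0.03}])

```text
time: 11.85
tool_pos: [594.2, -89.2, -5.6]
orientation: [0.994, -0.106, 0.0, 0.0]
force: [-0.3, -1.7, 0.7]
grip_width: 29.9
```

>>> step_arm(increments=[{"wx": 0,"wy": 0,"wz": 0,"dx": 0,"dy": -0.0005,"dz": 0,"hand": 0.03},{"wx": 0,"wy": 0,"wz": 0,"dx": 0,"dy": -0.0005,"dz": 0,"hand": 0.03}])

```text
time: 12.02
tool_pos: [594.4, -88.2, -5.6]
orientation: [0.994, -0.106, -0.0, 0.0]
force: [-0.4, -1.1, 1.5]
grip_width: 30.0
```

>>> step_arm(increments=[{"wx": 0,"wy": 0,"wz": 0,"dx": 0,"dy": -0.0005,"dz": 0,"hand": 0.03},{"wx": 0,"wy": 0,"wz": 0,"dx": 0,"dy": -0.0005,"dz": 0,"hand": 0.03}])

```text
time: 12.18
tool_pos: [594.6, -87.3, -5.6]
orientation: [0.994, -0.106, -0.0, -0.0]
force: [-0.2, -1.4, 1.1]
grip_width: 30.1
```

>>> step_arm(increments=[{"wx": 0,"wy": 0,"wz": 0,"dx": 0,"dy": -0.0005,"dz": 0,"hand": 0.03},{"wx": 0,"wy": 0,"wz": 0,"dx": 0,"dy": -0.0005,"dz": 0,"hand": 0.03}])

```text
time: 12.35
tool_pos: [594.8, -86.3, -5.6]
orientation: [0.994, -0.106, -0.0, -0.0]
force: [-0.3, -2.2, 1.3]
grip_width: 29.7
```

>>> step_arm(increments=[{"wx": 0,"wy": 0,"wz": 0,"dx": 0,"dy": -0.0005,"dz": 0,"hand": 0.03}])

```text
time: 12.43
tool_pos: [594.9, -86.0, -5.6]
orientation: [0.994, -0.106, -0.0, 0.0]
force: [-1.6, -4.6, 0.4]
grip_width: 30.0
```

```bash
python3 -c "
from h import *
bracket('9')"
```

```text
t 12.43 fixTCP [  0.058 -99.671  -5.624] x-yaw-err 0.00034047311057042173 F fix [-0.613 -4.851] 0.4456673134140259 w 29.99334279984082
x -45 y range [-87.105   1.368]
x -30 y range [-86.785   1.451]
x -15 y range [-86.822   1.593]
x 0 y range [-86.829   1.647]
x 15 y range [-86.846   1.471]
x 30 y range [-86.981   1.392]
y -85 x range [-52.722  55.743]
y -70 x range [-74.125  55.923]
y -40 x range [-74.051  55.928]
y -25 x range [-52.752  55.711]
y -15 x range [-52.798  55.708]
```

>>> step_arm(increments=[{"wx": 0,"wy": 0,"wz": 0,"dx": 0,"dy": -0.0005,"dz": 0,"hand": 0.03}])

```text
time: 12.57
tool_pos: [594.9, -86.0, -5.6]
orientation: [0.994, -0.106, -0.0, 0.001]
force: [-2.4, -6.7, 2.0]
grip_width: 29.8
```

>>> step_arm(increments=[{"wx": 0,"wy": 0,"wz": 0,"dx": 0,"dy": -0.0003,"dz": 0,"hand": 0.03},{"wx": 0,"wy": 0,"wz": 0,"dx": 0,"dy": 0,"dz": 0,"hand": 0.03}])

```text
time: 12.73
tool_pos: [594.8, -86.0, -5.6]
orientation: [0.994, -0.106, -0.0, 0.001]
force: [-3.2, -5.2, 1.7]
grip_width: 29.4
```

>>> step_arm(increments=[{"wx": 0,"wy": 0,"wz": 0,"dx": 0,"dy": 0.005,"dz": 0,"hand": 0.03},{"wx": 0,"wy": 0,"wz": 0,"dx": 0,"dy": 0.006,"dz": 0,"hand": 0.03},{"wx": 0,"wy": 0,"wz": 0,"dx": 0,"dy": 0,"dz": -0.03,"hand": 0.03},{"wx": 0,"wy": 0,"wz": 0,"dx": 0,"dy": 0,"dz": -0.03,"hand": 0},{"wx": 0,"wy": 0,"wz": 0,"dx": -0.024,"dy": 0,"dz": 0,"hand": 0},{"wx": 0,"wy": 0,"wz": 0,"dx": -0.03,"dy": -0.01,"dz": 0,"hand": 0},{"wx": 0,"wy": 0,"wz": 0,"dx": -0.03,"dy": -0.021,"dz": 0,"hand": 0},{"wx": 0,"wy": 0,"wz": 0,"dx": -0.01,"dy": -0.03,"dz": 0,"hand": 0},{"wx": 0,"wy": 0,"wz": 0,"dx": 0,"dy": 0,"dz": 0,"hand": 0},{"wx": 0,"wy": 0,"wz": 0,"dx": 0,"dy": 0,"dz": 0.025,"hand": 0},{"wx": 0,"wy": 0,"wz": 0,"dx": 0,"dy": 0,"dz": 0.02,"hand": 0},{"wx": 0,"wy": 0,"wz": 0,"dx": 0,"dy": 0,"dz": 0.012,"hand": 0},{"wx": 0,"wy": 0,"wz": 0,"dx": 0,"dy": 0,"dz": 0,"hand": 0},{"wx": 0,"wy": 0,"wz": 0,"dx": 0,"dy": 0,"dz": 0,"hand": 0}])

```text
time: 13.9
tool_pos: [513.5, -16.4, -3.0]
orientation: [0.994, -0.107, -0.001, -0.0]
force: [-0.0, -0.1, 0.0]
grip_width: -0.2
```

```bash
python3 -c "
from h import *
bracket('10')
P=np.load('pics/P10.npy');d=np.load('pics/d10.npy')
print(wpts(P,d,[(u,238) for u in range(320,400,4)]))"
```

```text
t 13.90 fixTCP [-94.153 -48.869  -2.999] x-yaw-err -0.0002535564726003636 F fix [-0.007 -0.114] 0.004113039400302221 w -0.20014744792030428
x -45 y range [-38.42    1.684]
x -30 y range [-38.531   1.656]
x -15 y range [-23.305   1.653]
x 0 y range [-22.324   1.659]
x 15 y range [-41.684   1.587]
x 30 y range [-42.906   1.692]
y -40 x range [-75.375  55.727]
y -25 x range [-53.233  55.527]
y -15 x range [-53.329  55.302]
[[-92.848 -36.958  25.165]
 [-90.945 -36.828  25.487]
 [-89.035 -36.958  25.179]
 [-87.089 -37.357  24.214]
 [-84.464 -42.717  11.089]
 [-82.454 -42.132  12.552]
 [-80.276 -42.573  11.503]
 [-78.125 -42.76   11.083]
 [-76.603 -40.541  16.565]
 [-76.286 -34.832  30.597]
 [-75.044 -33.021  35.078]
 [-73.121 -33.369  34.28 ]
 [-71.265 -33.483  34.058]
 [-69.379 -33.633  33.753]
 [-67.643 -33.437  34.302]
 [-66.152 -32.776  35.989]
 [-63.941 -33.506  34.283]
 [-62.073 -33.545  34.271]
 [-60.617 -32.9    35.933]
 [-58.51  -33.313  35.019]]
```

>>> step_arm(increments=[{"wx": 0,"wy": 0,"wz": 0,"dx": 0.003,"dy": 0,"dz": 0,"hand": 0},{"wx": 0,"wy": 0,"wz": 0,"dx": 0.003,"dy": 0,"dz": 0,"hand": 0},{"wx": 0,"wy": 0,"wz": 0,"dx": 0.001,"dy": 0,"dz": 0,"hand": 0},{"wx": 0,"wy": 0,"wz": 0,"dx": 0.001,"dy": 0,"dz": 0,"hand": 0},{"wx": 0,"wy": 0,"wz": 0,"dx": 0.001,"dy": 0,"dz": 0,"hand": 0},{"wx": 0,"wy": 0,"wz": 0,"dx": 0.001,"dy": 0,"dz": 0,"hand": 0}])

```text
time: 14.45
tool_pos: [519.5, -17.4, -3.1]
orientation: [0.994, -0.106, -0.006, -0.001]
force: [-16.7, 3.7, 11.1]
grip_width: -0.0
```

>>> step_arm(increments=[{"wx": 0,"wy": 0,"wz": 0,"dx": 0.0005,"dy": 0,"dz": 0,"hand": 0},{"wx": 0,"wy": 0,"wz": 0,"dx": 0.0005,"dy": 0,"dz": 0,"hand": 0}])

```text
time: 14.62
tool_pos: [519.5, -17.3, -3.3]
orientation: [0.994, -0.106, -0.007, -0.001]
force: [-18.0, 2.6, 11.1]
grip_width: -0.2
```

>>> step_arm(increments=[{"wx": 0,"wy": 0,"wz": 0,"dx": 0.0005,"dy": 0,"dz": 0,"hand": 0},{"wx": 0,"wy": 0,"wz": 0,"dx": 0.0005,"dy": 0,"dz": 0,"hand": 0}])

```text
time: 14.78
tool_pos: [519.5, -17.2, -3.5]
orientation: [0.994, -0.106, -0.008, -0.001]
force: [-20.6, 3.2, 12.0]
grip_width: -0.4
```

>>> step_arm(increments=[{"wx": 0,"wy": 0,"wz": 0,"dx": -0.002,"dy": 0,"dz": 0,"hand": 0},{"wx": 0,"wy": 0,"wz": 0,"dx": -0.002,"dy": 0,"dz": 0,"hand": 0},{"wx": 0,"wy": 0,"wz": 0,"dx": 0,"dy": 0,"dz": 0,"hand": 0}])

```text
time: 15.03
tool_pos: [519.5, -17.4, -3.2]
orientation: [0.994, -0.106, -0.002, -0.0]
force: [-6.4, 2.2, -0.1]
grip_width: -0.0
```

```bash
python3 -c "
from h import *
bracket('11')
P=np.load('pics/P11.npy');d=np.load('pics/d11.npy');im=cv2.imread('pics/w11.png')
for v in (150,160,170,180,190):
  for u in range(500,640,6):
    p=wpts(P,d,[(u,v)])[0]
    if p[0]>45 and p[2]>15: print((u,v),p,im[v,u])
" > o.txt; head -12 o.txt; sed -n '13,80p' o.txt | cut -c1-70
python3 -c "
import cv2
im=cv2.imread('pics/w11.png');cv2.imwrite('pics/w11c.png',cv2.resize(im[60:280,270:640],None,fx=2.1,fy=2.1))"
```

```text
t 15.03 fixTCP [-88.178 -48.516  -3.187] x-yaw-err 0.0003620444087622243 F fix [-6.688  0.803] -0.09608059506376529 w -0.012767597659362511
x -45 y range [-37.647   1.721]
x -30 y range [-37.809   1.661]
x -15 y range [-25.46    1.702]
x 0 y range [-21.149   1.723]
x 15 y range [-34.057   1.544]
x 30 y range [-41.935   1.597]
y -40 x range [-72.069  59.033]
y -25 x range [-49.976  58.803]
y -15 x range [-49.969  58.842]
(572, 170) [48.552  1.618 34.144] [110 109 112]
(578, 170) [57.386  1.437 30.883] [ 97  98 103]
(572, 180) [45.765 -3.17  37.873] [239 234 235]
(578, 180) [49.133 -2.699 39.509] [242 236 238]
(584, 180) [55.716 -2.709 38.408] [238 231 232]
(578, 190) [51.985 -8.398 38.154] [83 74 74]
(584, 190) [55.951 -8.008 39.438] [242 236 237]
```

View pics/w11c.png

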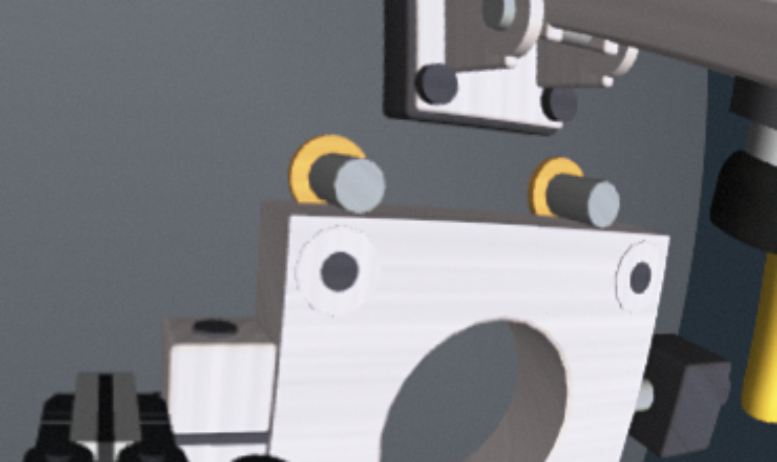

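>>> step_arm(increments=[{"wx": 0,"wy": 0,"wz": 0,"dx": -0.004,"dy": 0,"dz": 0,"hand": 0},{"wx": 0,"wy": 0,"wz": 0,"dx": -0.008,"dy": 0,"dz": 0,"hand": 0},{"wx": 0,"wy": 0,"wz": 0,"dx": 0,"dy": 0,"dz": -0.02,"hand": 0},{"wx": 0,"wy": 0,"wz": 0,"dx": 0,"dy": 0,"dz": -0.035,"hand": 0},{"wx": 0,"wy": 0,"wz": 0,"dx": 0,"dy": 0,"dz": -0.035,"hand": 0},{"wx": 0,"wy": 0,"wz": 0,"dx": 0,"dy": 0,"dz": -0.035,"hand": 0},{"wx": 0,"wy": 0,"wz": 0,"dx": 0,"dy": 0,"dz": -0.035,"hand": 0},{"wx": 0,"wy": 0,"wz": 0,"dx": 0,"dy": 0,"dz": -0.035,"hand": 0},{"wx": 0,"wy": 0,"wz": 0,"dx": 0,"dy": 0,"dz": -0.03,"hand": 0},{"wx": 0,"wy": 0,"wz": 0,"dx": 0,"dy": 0,"dz": 0,"hand": 0},{"wx": 0,"wy": 0,"wz": 0,"dx": 0,"dy": 0,"dz": 0,"hand": 0}])

```text
time: 16.0
tool_pos: [511.5, -15.9, 225.5]
orientation: [0.994, -0.106, 0.003, 0.0]
force: [0.4, -0.7, 0.2]
grip_width: 0.2
```

```bash
cat >> h.py <<'E'
def handle():
    for n in("scene","top"):
        im,d=bot.grab_frame(n);h=cv2.cvtColor(im,cv2.COLOR_BGR2HSV)
        m=((h[...,0]<8)|(h[...,0]>172))&(h[...,1]>150)&(h[...,2]>70)
        v,u=np.where(m&(d>0));o,r=ray(n,np.c_[u,v]);p=fix(o+r*d[v,u][:,None])
        p=p[(abs(p[:,0])<30)&(p[:,1]>20)&(p[:,1]<200)&(p[:,2]>60)&(p[:,2]<230)]
        if len(p)<15:print(n,len(p));continue
        w=np.linalg.svd(p-p.mean(0),full_matrices=False)[2][0];w*=np.sign(w[2]+w[1])
        s=(p-p.mean(0))@w;print(n,len(p),"mean",p.mean(0),"axis",w,"lift",np.arctan2(w[2],w[1]),"ends",p.mean(0)+w*s.min(),p.mean(0)+w*s.max())
E
python3 -c "
from h import *
s=st();handle();P=wpose();im,d=bot.grab_frame('wrist');h=cv2.cvtColor(im,cv2.COLOR_BGR2HSV)
m=((h[...,0]<8)|(h[...,0]>172))&(h[...,1]>150)
v,u=np.where(m&(d>0));p=wpts(P,d,np.c_[u,v]);p=p[(abs(p[:,0])<30)&(p[:,2]>60)&(p[:,1]>20)]
print(len(p),p.min(0),p.max(0)) if len(p) else 0
bracket('12')"
```

```text
t 16.00 fixTCP [-96.278 -48.771 225.548] x-yaw-err 0.00014968603125328772 F fix [ 0.524 -0.563] 0.16483144988312803 w 0.18981838316235625
scene 263 mean [  3.159  81.852 182.906] axis [-0.031  0.113  0.993] lift 1.4574809794561079 ends [  4.469  77.121 141.335] [  2.241  85.165 212.017]
top 12
1486 [ -7.814  61.883 142.471] [  8.218  86.697 212.42 ]
t 16.15 fixTCP [-98.774 -48.718 220.977] x-yaw-err 8.318234784970846e-05 F fix [0.419 0.233] -0.5159304909854476 w -0.27269714725439487
x -45 y range [-87.619   1.9  ]
x -30 y range [-87.88   1.3 ]
x -15 y range [-87.899   1.755]
x 0 y range [-87.944   2.028]
x 15 y range [-88.041   1.786]
x 30 y range [-88.102   1.401]
y -85 x range [-50.964  58.994]
y -70 x range [-71.283  59.238]
y -40 x range [-72.179  58.723]
y -25 x range [-50.438  59.204]
y -15 x range [-50.548  59.431]
```

>>> step_arm(increments=[{"wx": 0,"wy": 0,"wz": 0,"dx": 0,"dy": 0,"dz": -0.035,"hand": 0},{"wx": 0,"wy": 0,"wz": 0,"dx": 0.025,"dy": -0.022,"dz": -0.005,"hand": 0},{"wx": 0,"wy": 0,"wz": 0,"dx": 0.025,"dy": -0.022,"dz": 0,"hand": 0},{"wx": 0,"wy": 0,"wz": 0,"dx": 0.025,"dy": -0.022,"dz": 0,"hand": 0},{"wx": 0,"wy": 0,"wz": 0,"dx": 0.024,"dy": -0.022,"dz": 0,"hand": 0},{"wx": 0,"wy": 0,"wz": 0,"dx": 0,"dy": 0,"dz": 0,"hand": 0},{"wx": 0,"wy": 0,"wz": 0,"dx": 0,"dy": 0,"dz": 0.03,"hand": 0},{"wx": 0,"wy": 0,"wz": 0,"dx": 0,"dy": 0,"dz": 0.03,"hand": 0},{"wx": 0,"wy": 0,"wz": 0,"dx": 0,"dy": 0,"dz": 0.025,"hand": 0},{"wx": 0,"wy": 0,"wz": 0,"dx": 0,"dy": 0,"dz": 0.015,"hand": 0},{"wx": 0,"wy": 0,"wz": 0,"dx": 0,"dy": 0,"dz": 0,"hand": 0},{"wx": 0,"wy": 0,"wz": 0,"dx": 0,"dy": 0,"dz": 0,"hand": 0}])

```text
time: 17.2
tool_pos: [624.0, 49.5, 160.6]
orientation: [0.994, -0.106, -0.002, 0.0]
force: [0.0, -0.3, -0.2]
grip_width: 0.0
```

```bash
python3 -c "
from h import *
st();P=wpose();im,d=bot.grab_frame('wrist');h=cv2.cvtColor(im,cv2.COLOR_BGR2HSV)
m=((h[...,0]<8)|(h[...,0]>172))&(h[...,1]>150)
v,u=np.where(m&(d>0));p=wpts(P,d,np.c_[u,v]);p=p[(abs(p[:,0])<30)&(p[:,2]>60)&(p[:,1]>20)]
print(len(p),p.min(0),p.max(0)) if len(p) else 0
for z in(160,180,200):
  k=abs(p[:,2]-z)<4
  if k.any():print(z,p[k].min(0),p[k].max(0))"
```

```text
t 17.20 fixTCP [ -0.145  38.996 160.571] x-yaw-err -4.7668923651433825e-06 F fix [ 0.092 -0.294] -0.2237188509258211 w 0.030933760084251468
1327 [ -6.233  45.636 113.718] [  8.87   87.396 212.289]
200 [ -1.474  87.34  203.5  ] [ -1.474  87.34  203.5  ]
```

>>> step_arm(increments=[{"wx": 0,"wy": 0,"wz": 0,"dx": 0,"dy": -0.004,"dz": 0,"hand": 0},{"wx": 0,"wy": 0,"wz": 0,"dx": 0,"dy": -0.004,"dz": 0,"hand": 0},{"wx": 0,"wy": 0,"wz": 0,"dx": 0,"dy": -0.002,"dz": 0,"hand": 0},{"wx": 0,"wy": 0,"wz": 0,"dx": 0,"dy": -0.002,"dz": 0,"hand": 0},{"wx": 0,"wy": 0,"wz": 0,"dx": 0,"dy": -0.002,"dz": 0,"hand": 0},{"wx": 0,"wy": 0,"wz": 0,"dx": 0,"dy": -0.002,"dz": 0,"hand": 0},{"wx": 0,"wy": 0,"wz": 0,"dx": 0,"dy": -0.002,"dz": 0,"hand": 0},{"wx": 0,"wy": 0,"wz": 0,"dx": 0,"dy": -0.002,"dz": 0,"hand": 0},{"wx": 0,"wy": 0,"wz": 0,"dx": 0,"dy": -0.002,"dz": 0,"hand": 0}])

```text
time: 18.0
tool_pos: [630.0, 71.1, 162.5]
orientation: [0.994, -0.106, 0.0, 0.0]
force: [0.2, -0.2, 1.5]
grip_width: 0.5
```

>>> step_arm(increments=[{"wx": 0,"wy": 0,"wz": 0,"dx": 0,"dy": -0.003,"dz": 0,"hand": 0},{"wx": 0,"wy": 0,"wz": 0,"dx": 0,"dy": -0.003,"dz": 0,"hand": 0},{"wx": 0,"wy": 0,"wz": 0,"dx": 0,"dy": -0.003,"dz": 0.001,"hand": 0},{"wx": 0,"wy": 0,"wz": 0,"dx": 0,"dy": -0.003,"dz": 0.001,"hand": 0}])

```text
time: 18.33
tool_pos: [632.6, 83.1, 160.5]
orientation: [0.994, -0.106, 0.0, -0.0]
force: [-0.3, -0.2, 1.5]
grip_width: 0.1
```

```bash
python3 -c "
from h import *
st();handle()"
```

```text
t 18.33 fixTCP [  1.184  73.634 160.451] x-yaw-err 0.00014138735983543205 F fix [-0.247 -0.217] 1.4547901435986406 w 0.08845580977862849
scene 242 mean [  3.415  97.823 183.33 ] axis [-0.043  0.24   0.97 ] lift 1.3282235845440649 ends [  5.198  87.762 142.669] [  2.212 104.614 210.774]
top 0
```

>>> step_arm(increments=[{"wx": 0,"wy": 0,"wz": 0,"dx": 0,"dy": -0.004,"dz": 0.0012,"hand": 0},{"wx": 0,"wy": 0,"wz": 0,"dx": 0,"dy": -0.004,"dz": 0.0012,"hand": 0},{"wx": 0,"wy": 0,"wz": 0,"dx": 0,"dy": -0.004,"dz": 0.0012,"hand": 0},{"wx": 0,"wy": 0,"wz": 0,"dx": 0,"dy": -0.004,"dz": 0.0012,"hand": 0},{"wx": 0,"wy": 0,"wz": 0,"dx": 0,"dy": -0.0045,"dz": 0.0018,"hand": 0},{"wx": 0,"wy": 0,"wz": 0,"dx": 0,"dy": -0.0045,"dz": 0.002,"hand": 0},{"wx": 0,"wy": 0,"wz": 0,"dx": 0,"dy": -0.0044,"dz": 0.0022,"hand": 0},{"wx": 0,"wy": 0,"wz": 0,"dx": 0,"dy": -0.0042,"dz": 0.0023,"hand": 0},{"wx": 0,"wy": 0,"wz": 0,"dx": 0,"dy": -0.004,"dz": 0.0025,"hand": 0},{"wx": 0,"wy": 0,"wz": 0,"dx": 0,"dy": -0.0038,"dz": 0.0026,"hand": 0}])

```text
time: 19.27
tool_pos: [641.2, 123.6, 141.7]
orientation: [0.994, -0.106, -0.0, 0.0]
force: [-0.9, -1.5, 0.3]
grip_width: 0.0
```

```bash
python3 -c "
from h import *
st();handle()"
```

```text
t 19.27 fixTCP [  0.944 114.959 141.671] x-yaw-err 0.00022817445783734902 F fix [-0.575 -1.62 ] 0.2510834340687314 w 0.03529808058440468
scene 176 mean [  5.24  138.519 168.241] axis [-0.105  0.687  0.719] lift 0.808391670503551 ends [  9.822 108.568 136.88 ] [  2.722 154.98  185.477]
top 0
```

>>> step_arm(increments=[{"wx": 0,"wy": 0,"wz": 0,"dx": 0,"dy": -0.0031,"dz": 0.0029,"hand": 0},{"wx": 0,"wy": 0,"wz": 0,"dx": 0,"dy": -0.0029,"dz": 0.0031,"hand": 0},{"wx": 0,"wy": 0,"wz": 0,"dx": 0,"dy": -0.0027,"dz": 0.0033,"hand": 0},{"wx": 0,"wy": 0,"wz": 0,"dx": 0,"dy": -0.0025,"dz": 0.0035,"hand": 0},{"wx": 0,"wy": 0,"wz": 0,"dx": 0,"dy": -0.0023,"dz": 0.0036,"hand": 0},{"wx": 0,"wy": 0,"wz": 0,"dx": 0,"dy": -0.0021,"dz": 0.0037,"hand": 0},{"wx": 0,"wy": 0,"wz": 0,"dx": 0,"dy": -0.0018,"dz": 0.0038,"hand": 0}])

```text
time: 19.95
tool_pos: [644.9, 140.6, 117.8]
orientation: [0.994, -0.106, -0.0, -0.0]
force: [-0.1, -0.6, 0.9]
grip_width: 0.2
```

```bash
python3 -c "
from h import *
st();handle()"
```

```text
t 19.95 fixTCP [  1.025 132.416 117.813] x-yaw-err 0.00019637266563168887 F fix [ 0.027 -0.564] 0.9322812363158148 w 0.17374424352029022
scene 203 mean [  4.671 152.146 141.174] axis [-0.083  0.888  0.452] lift 0.4710046201253375 ends [  8.398 112.323 120.894] [  2.625 174.002 152.303]
top 19 mean [ -0.145 110.938 121.241] axis [0.959 0.072 0.275] lift 1.314192603657181 ends [ -8.696 110.296 118.791] [  6.92  111.469 123.265]
```

Next to lift 0.3, then small steps towards dead centre.

>>> step_arm(increments=[{"wx": 0,"wy": 0,"wz": 0,"dx": 0,"dy": -0.0018,"dz": 0.0037,"hand": 0},{"wx": 0,"wy": 0,"wz": 0,"dx": 0,"dy": -0.0016,"dz": 0.0037,"hand": 0},{"wx": 0,"wy": 0,"wz": 0,"dx": 0,"dy": -0.0014,"dz": 0.0036,"hand": 0},{"wx": 0,"wy": 0,"wz": 0,"dx": 0,"dy": -0.0012,"dz": 0.0036,"hand": 0},{"wx": 0,"wy": 0,"wz": 0,"dx": 0,"dy": -0.001,"dz": 0.0036,"hand": 0},{"wx": 0,"wy": 0,"wz": 0,"dx": 0,"dy": -0.001,"dz": 0.0036,"hand": 0}])

```text
time: 20.55
tool_pos: [647.1, 148.7, 96.9]
orientation: [0.994, -0.106, 0.001, -0.001]
force: [-0.6, 0.9, 5.5]
grip_width: -0.1
```

>>> step_arm(increments=[{"wx": 0,"wy": 0,"wz": 0,"dx": 0,"dy": -0.0009,"dz": 0.0025,"hand": 0},{"wx": 0,"wy": 0,"wz": 0,"dx": 0,"dy": -0.0008,"dz": 0.0025,"hand": 0},{"wx": 0,"wy": 0,"wz": 0,"dx": 0,"dy": -0.0007,"dz": 0.0025,"hand": 0},{"wx": 0,"wy": 0,"wz": 0,"dx": 0,"dy": -0.0006,"dz": 0.0025,"hand": 0}])

```text
time: 20.88
tool_pos: [647.8, 151.7, 87.2]
orientation: [0.994, -0.106, 0.001, -0.001]
force: [-0.2, 3.3, 5.9]
grip_width: -0.3
```

```bash
python3 -c "
from h import *
st();handle()"
```

```text
t 20.88 fixTCP [  1.524 143.878  87.199] x-yaw-err 0.00023385699490635625 F fix [-0.849  3.196] 5.932312966576186 w -0.26395976787685216
scene 213 mean [  4.163 164.781 109.657] axis [-0.106  0.975  0.194] lift 0.19664975868138995 ends [  9.021 120.155 100.766] [  1.752 186.929 114.07 ]
top 27 mean [ -0.635 119.583 101.928] axis [0.953 0.283 0.107] lift 0.36256541397857184 ends [ -7.928 117.42  101.108] [  8.15  122.188 102.917]
```

>>> step_arm(increments=[{"wx": 0,"wy": 0,"wz": 0,"dx": 0,"dy": -0.0003,"dz": 0.002,"hand": 0},{"wx": 0,"wy": 0,"wz": 0,"dx": 0,"dy": -0.0003,"dz": 0.002,"hand": 0},{"wx": 0,"wy": 0,"wz": 0,"dx": 0,"dy": -0.0002,"dz": 0.002,"hand": 0},{"wx": 0,"wy": 0,"wz": 0,"dx": 0,"dy": 0,"dz": 0.002,"hand": 0}])

```text
time: 21.32
tool_pos: [647.4, 151.8, 78.2]
orientation: [0.994, -0.106, 0.0, 0.0]
force: [0.6, 1.2, 0.9]
grip_width: -0.1
```

>>> step_arm(increments=[{"wx": 0,"wy": 0,"wz": 0,"dx": 0,"dy": 0,"dz": 0.002,"hand": 0},{"wx": 0,"wy": 0,"wz": 0,"dx": 0,"dy": 0,"dz": 0.002,"hand": 0},{"wx": 0,"wy": 0,"wz": 0,"dx": 0,"dy": 0,"dz": 0,"hand": 0}])

```text
time: 21.57
tool_pos: [646.2, 151.4, 72.8]
orientation: [0.994, -0.106, -0.001, 0.001]
force: [-0.5, 0.8, -0.7]
grip_width: -0.4
```

```bash
python3 -c "
from h import *
st();handle()"
```

```text
t 21.57 fixTCP [ -0.037 143.211  72.841] x-yaw-err 9.571133443753155e-05 F fix [-0.627  0.682] -0.6731431033325885 w -0.36846071758164906
scene 246 mean [  3.817 166.251  91.724] axis [-0.092  0.995  0.022] lift 0.0222811810895674 ends [  8.181 119.247  90.677] [  1.506 191.142  92.279]
top 15 mean [  0.015 120.927  87.707] axis [0.98  0.134 0.146] lift 0.8306609674901896 ends [ -7.321 119.928  86.613] [  6.881 121.862  88.731]
```

>>> step_arm(increments=[{"wx": 0,"wy": 0,"wz": 0,"dx": 0,"dy": 0,"dz": -0.01,"hand": 0},{"wx": 0,"wy": 0,"wz": 0,"dx": 0,"dy": 0,"dz": -0.03,"hand": 0},{"wx": 0,"wy": 0,"wz": 0,"dx": 0,"dy": 0,"dz": -0.035,"hand": 0},{"wx": 0,"wy": 0,"wz": 0,"dx": 0,"dy": 0,"dz": -0.035,"hand": 0},{"wx": 0,"wy": 0,"wz": 0,"dx": 0,"dy": 0,"dz": -0.035,"hand": 0},{"wx": 0,"wy": 0,"wz": 0,"dx": -0.01,"dy": 0.03,"dz": -0.01,"hand": 0},{"wx": 0,"wy": 0,"wz": 0,"dx": -0.02,"dy": 0.035,"dz": 0,"hand": 0},{"wx": 0,"wy": 0,"wz": 0,"dx": -0.02,"dy": 0.035,"dz": 0,"hand": 0},{"wx": 0,"wy": 0,"wz": 0,"dx": -0.02,"dy": 0.035,"dz": 0,"hand": 0},{"wx": 0,"wy": 0,"wz": 0,"dx": -0.02,"dy": 0.035,"dz": 0,"hand": 0},{"wx": 0,"wy": 0,"wz": 0,"dx": -0.01,"dy": 0.02,"dz": 0,"hand": 0},{"wx": 0,"wy": 0,"wz": 0,"dx": 0,"dy": 0,"dz": 0,"hand": 0},{"wx": 0,"wy": 0,"wz": 0,"dx": 0,"dy": 0,"dz": 0,"hand": 0},{"wx": 0,"wy": 0,"wz": 0,"dx": 0,"dy": 0,"dz": 0,"hand": 0}])

```text
time: 22.83
tool_pos: [509.9, -12.6, 230.3]
orientation: [0.994, -0.106, 0.001, -0.0]
force: [0.1, 0.2, -0.9]
grip_width: -0.3
```

```bash
python3 -c "
from h import *
bracket('13');handle();im,d=bot.grab_frame('top');cv2.imwrite('pics/t13.png',im)
a=cv2.imread('pics/w13.png');s,_=bot.grab_frame('scene')
cv2.imwrite('pics/f.png',np.hstack([cv2.resize(a,(400,250)),cv2.resize(s[150:350,180:500],(400,250))]))"
```

```text
t 22.83 fixTCP [-98.499 -45.841 230.283] x-yaw-err 0.00014451248198038558 F fix [0.08  0.227] -0.9352878603641868 w -0.28888732617989954
x -45 y range [-87.658   1.785]
x -30 y range [-87.971   1.172]
x -15 y range [-87.885   1.591]
x 0 y range [-88.202   0.973]
x 15 y range [-88.256   1.554]
x 30 y range [-88.163   1.202]
y -85 x range [-49.996  59.416]
y -70 x range [-71.97   59.246]
y -40 x range [-71.21   58.619]
y -25 x range [-50.526  59.033]
y -15 x range [-50.571  59.565]
scene 317 mean [  2.781 159.967  82.787] axis [ 0.003  0.999 -0.048] lift -0.04753071679236248 ends [  2.665 119.289  84.722] [  2.874 192.629  81.234]
top 92 mean [ -1.165 151.133  83.137] axis [ 0.01   1.    -0.024] lift -0.023887373954913603 ends [ -1.5   115.978  83.977] [ -0.816 187.645  82.264]
```

View pics/f.png

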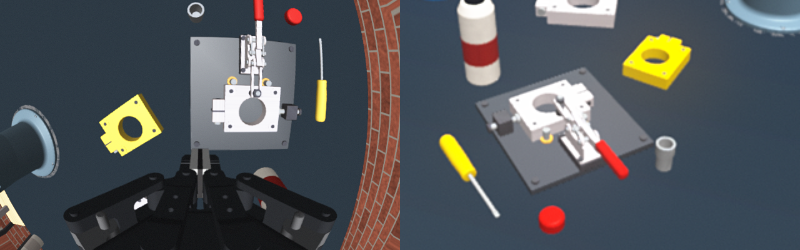

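Handle is level and locked, the bracket is where I left it, and the bystanders look undisturbed. Handing in.

```bash
python3 -c "
from bench import bot
print(bot.hand_in())"
```

```text
the job is handed in; nothing more can be done
None
```

The bracket is clamped, and I handed the job in at about 23 s of the 69 s allowed. I pushed the bracket most of the way along first so that both pins would meet its back face. Then I pushed it onto the pins, along to the stop screw, and pushed the handle over until it snapped down.

**Last checks:**
- **Handle:** it lies level. The cameras read its lift as -0.02 to -0.05 rad, which I take as zero within measuring error.
- **Bracket:** it has not moved since it was seated against the pins and the screw. Its back edge is level along its length to about 0.8 mm, which is measurement scatter.
- **Bystanders:** in the last picture the cap, socket, can and screwdriver look undisturbed. I did not measure them.
- **Robot:** it stands clear and touches nothing.

**What failed or disagreed:**
- **Fingertips:** they sit about 25 mm higher than the reported tool point. My first push passed over the bracket without touching it, so I lowered the tool to allow for this.
- **Push against the stop:** the bracket met the screw about 4 mm sooner than I estimated. The wrist sensor's end-of-move readings there peaked at 24 N in total (about 21 N along the push), against the 30 N limit. The other pushes read below 8 N. Any short peak between readings would not show.
- **Fixture position:** the top and wrist cameras disagreed by about 2 mm. I relied on contact rather than on that figure.

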